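# Scoop up stray test tubes against the bench stop

## Robot

A 6-joint arm with a two-finger parallel gripper is mounted at the origin on a cart in front of the work surface, level with it; the furniture and walls round the work are solid. World frame = base frame: x ahead of the robot, y to its left, z up, the work surface at z = 0. Lengths are in m, angles in rad, forces in N, time in s.
With the tool pointing down it reaches from about 0.25 to 0.725 m from the base axis. Payload 4 kg.
Tool frame: the origin (TCP) lies at the very end of the fingers, on their centre line; the grasp point (between the pads) lies 19 mm behind it; z points along the fingers, y is the line along which they close (so a half turn about z gives the same grasp; the last joint's range is limited). The gripper opens to 85 mm and grips with 20 to 120 N. Pads are 22 mm wide; open, the fingers measure 114 mm over their backs; the gripper's body (76 mm by 85 mm) begins 54 mm behind the grasp point. The pads swing forward as they close: fully open they stand 13 mm farther back than shut.
Start: joints at [-1.278, 0.241, 0.005, 1.335, 0, 1.571], TCP at [0.144, -0.479, 0.231] pointing down, gripper open.
Joint ranges: [-2.72, 2.72], [-1.05, 1.87], [-1.09, 1.28], [-1.99, 2.15], [-1.42, 1.44], [-3.14, 3.14]. Speed limits (rad/s): [2.79, 2.79, 3.14, 3.14, 3.14, 3.14].

## Interface

Orientations are given as a unit quaternion [x, y, z, w].
In Python, from workcell import bot gives the robot as it stands.
- The arm moves only by the tool carry_out, never from a script. Its argument "increments" is one flat list of numbers, 5 for each row, row after row: the finger opening in cm, from 0 to 8.54, then the shift along the tool's x, y, z in cm, then the turn about the tool's z in rad. A call has exactly 5 rows; each row shifts and turns the commanded pose from where the row before left it, along the tool's axes as they then stand; what a row does not reach is not made up. A row lasts 1/8 s, in which the tool goes at most 62.5 mm and 10.7 degrees, less where a joint would pass 70% of its speed; a pose out of reach is approached as far as the arm can. A call with a gripper value outside its range is refused whole. The fingers move at their own pace and stop on an object; the grip force is fixed at half the most. Time passes only in rows, so rows that do not move let the fingers close, or fill a call up. It gives the time, the measured TCP pose, the force, the opening and the grip force at its end, in the units of the state.
- bot.get_obs(): the state, without advancing time (a new reading comes with each control period).
- bot.camera(name): name is "scene" or "top" or "wrist"; returns a dict with "pixels" (400x640x3 uint8, blue, green, red), "range_z" (400x640 float32, m along the optical axis (not along the pixel's ray), 0 where there is no reading), "mtx" (3x3 intrinsics, pixels), "eye" and "attitude" of the camera in the world. Camera axes: x right, y down, z forward; pixel columns grow to the right and rows downward; lengths in m; the calibration is good to about 2 mm. A picture is of the moment at which its call begins.
- bot.job_done(): hands the job in; it is judged then, once.
Trained networks look in a picture, given as the dict that the camera call returned (one of the last four; its "shot" number tells which), for a name from the list of things; names that differ only in an ending like _2 or _b are one class to them, and where a whole thing is asked for, a point or a joint stands for the part that bears it (a point fixed in the world has none). Each returns a list of dicts, best first, with "p" (0 to 1); they miss things now and then, are a little off and sometimes report something else, mostly with a low value. They report only what shows in the picture. A call takes as long as a camera call. They do not tell look-alikes from the thing itself.
- bot.find_in(picture, name): "xyz" ([x, y, z] in m, in the coordinates of the camera as it stood for that picture, good to about 4 mm: the middle of the surface that is visible of it).
- bot.regions_of(picture, name): "mask" (400x640 bool, what is visible of it).
- bot.place_of(picture, name): "xyz" ([x, y, z] in m, in the coordinates of the camera as it stood for that picture, good to about 4 mm: a listed point, or the origin of a listed thing).
The state is a dict: "clock": time; "joint_pos": joint angles; "joint_vel": joint speeds; "tau": joint torques, N m; "eef_pos": TCP position; "tool_rot": TCP orientation; "ft_force": force on the tool from outside, world axes, zero at the start; "ft_torque": the same for the moment, N m; "grip_width": finger opening in m; "grasp_force": force on a finger pad.
Only numpy, scipy, OpenCV 4.12 (cv2) and the standard library are available. Lean on these libraries where they do the work, as an engineer would, in place of code of your own. Each camera call takes 0.05 s, during which the arm holds its last target. There are 200 camera calls.

## Task

Two dirty test tubes lie on the bench in front of the upright metal stop; the gripper must not touch them. Take the flat scoop out of the shallow tray by its upright handle, drive its blade under both tubes against the stop, rock it back so that they roll over the ridge into the scoop's trough, lift them clear, and set the loaded scoop down flat in the tray and let go, with both tubes still in the trough. Leave the other things on the bench where they are.

Things in the scene. Friction and masses are not known exactly. Their poses are not given: they have to be found in the camera images.
- scoop: Flat steel scoop with an upright black handle, 127 mm long (x), 156 mm wide (y), about 0.25 kg, lying in the tray at the start. Origin: on the flat underside, below the middle of the handle; +x points to the cutting edge, z up. The underside runs from x=-22 to 105 mm. Blade and trough are polished: friction about 0.25, and tubes roll freely on them.
- scoop_handle (a point): Centre of the handle's top, 85 mm above the underside. The handle is a block 36 mm (x) by 16 mm (y), upright, to be gripped across its flat y sides, the gripper upright or leaning along x.
- scoop_edge (a point): Middle of the cutting edge, at the underside, 105 mm ahead of the scoop's origin. The edge is straight and 1.5 mm thick; behind it a ramp rises over 24 mm to a ridge 5 mm high. Pushed against the stop, a tube climbs the edge onto the ramp with some newtons, and rolls back over the ridge if the nose is tilted up by 15 to 25 degrees.
- scoop_trough (a point): Middle of the trough's floor (2 mm thick), 53 mm ahead of the origin. The trough lies between the ridge (x=81 mm) and a back plate 32 mm high (x=25 mm) and is 150 mm wide between side lips 22 mm high.
- tray: Shallow open steel tray, fixed, 214 x 214 mm outside, 20 mm high, walls and floor 4 mm thick. Origin: centre of its underside, on the bench; x and y along its sides. The scoop starts flat on its floor (4 mm above the bench), its edge towards the tray's +x side.
- stop: Upright aluminium stop, fixed to the bench: a plate 250 mm long (y), 6 mm thick, 80 mm high, with a foot and braces behind it. Origin: on the bench, 80 mm in front of the middle of the plate's face; +x points to the plate and is square to it, so the face is at x=80 mm. The tubes lie in front of it (towards the robot), roughly parallel to it, one nearer than the other.
- stop_face (a point): Foot of the stop's face, in the middle of its length, on the bench.
- tube_a: White-clear glass test tube lying on the bench, 14 mm in diameter, 124 mm long, about 20 g; nearer to the stop. Origin: centre of one end, on the axis; its z axis runs along the tube to the other end.
- tube_b: Same kind of test tube, lying further from the stop. Origin and axes as tube_a.
- tube_a_mid (a point): Middle of tube_a, on its axis.
- tube_b_mid (a point): Middle of tube_b, on its axis.
- pipette: Bystander: pipette lying on the bench between tray and stop, 290 mm long (x), 31 mm wide, 44 mm high; origin under its middle. Leave alone.
- yellow_case: Bystander: small yellow case, 58 x 88 x 34 mm, origin under its middle. Leave alone. Behind it the solid wall pier of the room fills all beyond x=0.545 m, y=0.42 m (world): come in round it.
- dropper: Bystander: dropper bottle, 33 mm in diameter, 83 mm high, beside the pipette; origin under its middle. Leave alone.
Not all that is in view belongs to the job. What is shaped like the scoop but brown is not meant.

How it is judged:
By the outcome, as a careful person would: the job done as asked, in the order asked, and still so for the second after the job is handed in, with the robot touching nothing.
It also fails if it takes over 64 s, if anything falls off the work surface, if the arm or the gripper's body presses on something with over 40 N, if the wrist force passes 120 N, or if a joint passes its speed limit or range.

## Working session

There is one attempt and no reset: what is moved stays moved. The work goes in short steps, Python scripts to look and compute and a tool call to move; the robot and the scene stay as the last step left them, time stands still between calls to the robot, and variables do not carry over. Pictures are saved under pics/ and viewed, at most 10 in all, crops included, and the job is handed in when it is done.

Besides the shell and the picture viewer there is one more tool, called after "Call:" as name(argument=value, ...), one argument or row to a line, values as JSON. carry_out: Moves the arm, as the interface text tells. Its arguments: {"type":"object","properties":{"increments":{"type":"array","items":{"type":"number"}}},"required":["increments"]}

```bash
mkdir -p pics; cat > h.py <<'E'
import numpy as np, cv2
from scipy.spatial.transform import Rotation as R
from workcell import bot
def cam(n):
    c=bot.camera(n); a=np.array(c["attitude"]); c["R"]=a if a.shape==(3,3) else R.from_quat(a).as_matrix(); c["t"]=np.array(c["eye"]); return c
def w(c,p): return c["R"]@np.array(p)+c["t"]
def cloud(c):
    K=np.array(c["mtx"]); d=c["range_z"]; v,u=np.mgrid[:400,:640]
    P=np.stack([(u-K[0,2])/K[0,0]*d,(v-K[1,2])/K[1,1]*d,d],-1)
    return P@c["R"].T+c["t"]
E
python3 - <<'E'
from h import *
np.set_printoptions(precision=4,suppress=True)
for n in("scene","top"):
    c=cam(n); cv2.imwrite(f"pics/{n}0.png",c["pixels"])
    print(n,c["t"],c["R"][:,2])
    for k in ["scoop","scoop_handle","scoop_edge","scoop_trough","tray","stop","stop_face","tube_a_mid","tube_a","pipette","yellow_case","dropper"]:
        print(k,[(np.round(w(c,r["xyz"]),3).tolist(),round(r["p"],2)) for r in bot.place_of(c,k)[:3]])
o=bot.get_obs();print(o)
E
```

```text
scene [-0.395   0.5915  0.7341] [ 0.7521 -0.3658 -0.5483]
scoop [([0.325, 0.571, 0.001], 0.92), ([0.524, 0.251, 0.003], 0.56)]
scoop_handle [([0.526, 0.247, 0.088], 0.67), ([0.329, 0.572, 0.084], 0.56)]
scoop_edge [([0.343, 0.674, -0.004], 0.77), ([0.629, 0.244, 0.006], 0.55)]
scoop_trough [([0.577, 0.249, 0.004], 0.94), ([0.335, 0.624, 0.002], 0.64)]
tray [([0.564, 0.239, -0.002], 0.83)]
stop []
stop_face [([0.654, -0.232, -0.003], 0.82), ([0.63, 0.246, 0.002], 0.32)]
tube_a_mid [([0.622, -0.239, 0.009], 0.49)]
tube_a [([0.556, -0.165, 0.001], 0.62), ([0.618, -0.175, 0.006], 0.5), ([0.555, -0.223, 0.002], 0.47)]
pipette [([0.5, 0.005, 0.002], 0.87)]
yellow_case [([0.437, 0.43, -0.0], 0.61)]
dropper []
top [0.2224 0.1419 1.4206] [ 0.1856  0.0157 -0.9825]
scoop [([0.327, 0.574, 0.004], 0.96), ([0.527, 0.254, 0.005], 0.68)]
scoop_handle [([0.525, 0.248, 0.091], 0.97), ([0.327, 0.574, 0.084], 0.86)]
scoop_edge [([0.348, 0.681, 0.0], 0.84), ([0.634, 0.252, 0.005], 0.67), ([0.527, 0.249, 0.092], 0.39)]
scoop_trough [([0.336, 0.624, -0.003], 0.72), ([0.579, 0.249, 0.007], 0.57)]
tray []
st
[... 176 characters left out ...]
, 0.008], 0.48)]
pipette [([0.5, 0.005, 0.001], 0.66), ([0.556, -0.223, 0.008], 0.56), ([0.527, 0.256, 0.006], 0.49)]
yellow_case [([0.443, 0.434, -0.001], 0.63)]
dropper [([0.435, 0.067, -0.0], 0.68)]
{'clock': 1.3, 'joint_pos': array([-1.278 ,  0.2406,  0.005 ,  1.3352,  0.    ,  1.5708]), 'joint_vel': array([-0.0009, -0.0001, -0.0019, -0.0021,  0.0012, -0.0008]), 'tau': array([  0.0008, -37.2219,  25.2688,   0.0013,   0.0001,  -0.    ]), 'eef_pos': array([ 0.1443, -0.4787,  0.2313]), 'tool_rot': array([ 0.9893,  0.1458,  0.    , -0.    ]), 'ft_force': array([-0.0929, -0.1917,  0.1841]), 'ft_torque': array([-0.0089, -0.0409, -0.0209]), 'grasp_force': 0.0, 'grip_width': 0.08533988841552455}
```

View pics/scene0.png

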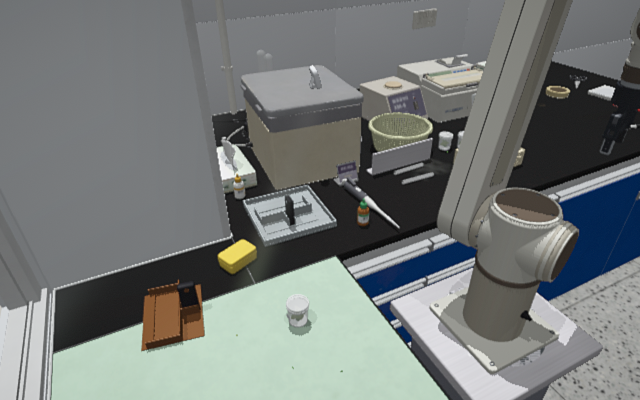

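View pics/top0.png

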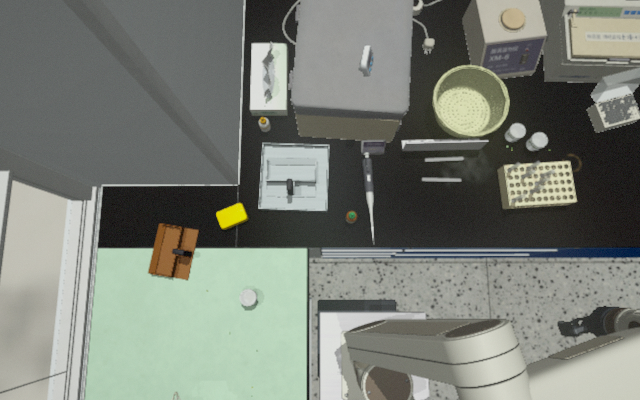

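The scene view shows the steel scoop in the tray (290,208), with the brown look-alike at (172,315). The tubes lie in front of the stop at (410,172), with the rack to their right. The top view shows the same: tubes at (444,159) and (441,180), stop at (444,145), pipette at (370,195). The interface gives no pitch command, so I'll test in free air what happens at the reach limit.

Call:
carry_out(
  increments=[8.5, 0, 6, 0, 0, 8.5, 0, 6, 0, 0, 8.5, 0, 6, 0, 0, 8.5, 0, 6, 0, 0, 8.5, 0, 6, 0, 0],
)

```text
clock: 1.92
eef_pos: [0.2237, -0.7422, 0.2303]
tool_rot: [0.989, 0.146, 0.0, 0.003]
ft_force: [0.3, -1.9, 0.4]
grip_width: 0.0849
grasp_force: 0.0
```

```bash
python3 - <<'E'
from h import *
o=bot.get_obs();print(o["joint_pos"],o["eef_pos"],o["tool_rot"],R.from_quat(o["tool_rot"]).as_matrix()[:,2],o["clock"])
E
```

```text
[-1.27799070e+00  9.22724276e-01  1.15181914e+00  1.79363710e+00
  8.85447211e-06  1.57079932e+00] [ 0.2237481  -0.74217892  0.2302651 ] [9.89297616e-01 1.45878200e-01 4.60558010e-04 3.09293941e-03] [ 0.00181364 -0.0059853  -0.99998044] 1.925
```

Call:
carry_out(
  increments=[8.5, 0, 3, 0, 0, 8.5, 0, 3, 0, 0, 8.5, 0, 3, 0, 0, 8.5, 0, 3, 0, 0, 8.5, 0, 3, 0, 0],
)

```text
clock: 2.55
eef_pos: [0.2427, -0.8052, 0.1993]
tool_rot: [0.988, 0.146, 0.008, 0.052]
ft_force: [0.6, -0.1, 0.1]
grip_width: 0.085
grasp_force: 0.0
```

```bash
python3 - <<'E'
from h import *
o=bot.get_obs();print(o["joint_pos"],o["eef_pos"],o["tool_rot"],R.from_quat(o["tool_rot"]).as_matrix()[:,2],o["clock"],o["ft_force"])
E
```

```text
[-1.27800681e+00  1.02443974e+00  1.27539912e+00  1.71697212e+00
  1.43763099e-05  1.57082045e+00] [ 0.24273688 -0.80520719  0.19927608] [0.98794765 0.14566071 0.00764675 0.05180653] [ 0.03020152 -0.10013662 -0.99451522] 2.55 [ 0.63378537 -0.08842831  0.0596782 ]
```

Call:
carry_out(
  increments=[8.5, 0, -6, -1.5, 0, 8.5, 0, -6, -1.5, 0, 8.5, 0, -6, -1.5, 0, 8.5, 0, -6, -1.5, 0, 8.5, 0, -6, -1.5, 0],
)

```text
clock: 3.18
eef_pos: [0.1659, -0.5504, 0.2421]
tool_rot: [0.988, 0.146, 0.008, 0.052]
ft_force: [-0.5, -0.1, 1.4]
grip_width: 0.085
grasp_force: 0.0
```

Call:
carry_out(
  increments=[8.5, 0, -6, -0.5, 0, 8.5, 0, -6, -0.5, 0, 8.5, 0, -6, -0.5, 0, 8.5, 0, -4, -0.5, 0, 8.5, 0, -4, -0.5, 0],
)

```text
clock: 3.8
eef_pos: [0.0907, -0.3009, 0.2405]
tool_rot: [0.988, 0.146, 0.008, 0.052]
ft_force: [-0.1, 0.4, 0.6]
grip_width: 0.0848
grasp_force: 0.0
```

```bash
python3 - <<'E'
from h import *
o=bot.get_obs();print(o["joint_pos"],o["eef_pos"],R.from_quat(o["tool_rot"]).as_matrix(),o["clock"],o["ft_force"])
E
```

```text
[-1.27796844e+00 -2.28353518e-01 -4.49331214e-01  1.24506237e+00
  2.69686928e-06  1.57078818e+00] [ 0.09073107 -0.30093427  0.24053131] [[ 9.57428985e-01  2.87086266e-01  3.01863413e-02]
 [ 2.88668910e-01 -9.52180489e-01 -1.00112817e-01]
 [ 1.83043403e-06  1.04564771e-01 -9.94518079e-01]] 3.8 [-0.14578784  0.36904192  0.59255638]
```

Call:
carry_out(
  increments=[8.5, 0, -4, -0.4, 0, 8.5, 0, -4, -0.4, 0, 8.5, 0, -4, -0.4, 0, 8.5, 0, -2, -0.2, 0, 8.5, 0, -2, -0.2, 0],
)

```text
clock: 4.42
eef_pos: [0.0445, -0.1477, 0.2402]
tool_rot: [0.988, 0.146, 0.008, 0.052]
ft_force: [-0.5, 0.1, 1.4]
grip_width: 0.0851
grasp_force: 0.0
```

```bash
cat > s.py <<'E'
from h import *
np.set_printoptions(precision=4,suppress=True)
o=bot.get_obs();print(o["clock"],o["joint_pos"],o["eef_pos"],o["ft_force"]);print(R.from_quat(o["tool_rot"]).as_matrix())
E
python3 s.py
```

```text
4.425 [-1.278  -0.6033 -0.634   1.4346  0.      1.5708] [ 0.0445 -0.1477  0.2402] [-0.5366  0.1158  1.4092]
[[ 0.9574  0.287   0.0304]
 [ 0.2886 -0.9521 -0.1008]
 [ 0.      0.1052 -0.9944]]
```

```bash
python3 - <<'E'
import numpy as np
from scipy.optimize import least_squares as ls
J=np.array([[.2406,.005,1.3352],[.92272,1.15182,1.79364],[1.02444,1.2754,1.71697],[-.22835,-.44933,1.24506],[-.6033,-.634,1.4346]])
P=np.array([[.5,.2313],[.77518,.23027],[.84099,.19928],[.31431,.24053],[.15426,.2402]])
def fk(p,j):
    a,h,L1,f,L2,s,Lw=p; q=j[:,1]; pit=j[:,0]-j[:,1]+j[:,2]; u=j[:,0]-j[:,1]
    return np.c_[a+L1*np.sin(j[:,0]+f)+L2*np.cos(u+s)+Lw*np.cos(pit), h+L1*np.cos(j[:,0]+f)-L2*np.sin(u+s)-Lw*np.sin(pit)]
best=min((ls(lambda p:(fk(p,J)-P).ravel(),np.random.default_rng(i).normal([0,.35,.35,0,.35,0,.25],.15)) for i in range(30)),key=lambda r:r.cost)
print(best.x,best.cost); p=best.x
# boundary scan: lean angle vs z reachable at given r
g=[]
for lean in (0,6,12,20):
    for j3 in (-1.09,1.28):
        j2=np.linspace(-1.05,1.87,40); j3a=np.full(40,j3); j4=np.pi/2-np.radians(lean)-j2+j3a
        ok=(j4>-1.99)&(j4<2.15); X=fk(p,np.c_[j2,j3a,j4]); print(lean,j3,[tuple(x) for x in np.round(X[ok][::4],2).tolist()])
E
```

```text
[ 1.63667266e-04  2.40637531e-01  4.93246620e-01 -8.04289324e-05
  3.91378053e-01 -2.02782102e-02  4.04751886e-01] 2.33066515557934e-10
0 -1.09 [(-0.04, 0.07), (0.04, 0.07), (0.1, 0.05), (0.16, 0.01), (0.21, -0.04), (0.23, -0.11), (0.24, -0.18), (0.22, -0.25), (0.19, -0.31), (0.14, -0.36)]
0 1.28 [(0.67, 0.4), (0.81, 0.18), (0.87, -0.07), (0.86, -0.33)]
6 -1.09 [(0.01, 0.08), (0.08, 0.08), (0.15, 0.06), (0.21, 0.01), (0.25, -0.04), (0.28, -0.11), (0.28, -0.18), (0.27, -0.25), (0.23, -0.31), (0.18, -0.36)]
6 1.28 [(0.62, 0.5), (0.79, 0.3), (0.89, 0.06), (0.92, -0.2), (0.87, -0.46)]
12 -1.09 [(0.05, 0.08), (0.12, 0.08), (0.19, 0.06), (0.25, 0.02), (0.29, -0.03), (0.32, -0.1), (0.32, -0.17), (0.31, -0.24), (0.27, -0.31), (0.22, -0.35)]
12 1.28 [(0.61, 0.55), (0.79, 0.36), (0.91, 0.13), (0.96, -0.13), (0.93, -0.39)]
20 -1.09 [(0.1, 0.1), (0.17, 0.1), (0.24, 0.08), (0.3, 0.04), (0.35, -0.02), (0.37, -0.09), (0.38, -0.16), (0.36, -0.23), (0.33, -0.29), (0.27, -0.34)]
20 1.28 [(0.55, 0.63), (0.76, 0.48), (0.92, 0.26), (1.0, 0.02), (1.01, -0.24), (0.94, -0.5)]
```

```bash
cat > plan.py <<'E'
from h import *
# wps: list of (xyz, total turn, opening cm); step m per row; prints calls of 5 rows
def plan(wps,step=0.06,tstep=0.18,o=None,dec=1):
    o=o or bot.get_obs(); p=np.array(o["eef_pos"]); M=R.from_quat(o["tool_rot"]); rows=[]
    for xyz,turn,op in wps:
        xyz=np.array(xyz); n=int(max(1,np.ceil(np.linalg.norm(xyz-p)/step-1e-6),np.ceil(abs(turn)/tstep-1e-6)))
        for k in range(n):
            d=M.inv().apply((xyz-p)/(n-k))*100; d=np.round(d,dec); t=round(turn/n,3)
            rows.append([op,*d.tolist(),t]); p=p+M.apply(d/100); M=M*R.from_rotvec([0,0,t])
    while len(rows)%5: rows.append([rows[-1][0],0,0,0,0])
    for i in range(0,len(rows),5): print([x for r in rows[i:i+5] for x in r])
    print("end",p.round(4),M.as_matrix()[:,1:].round(3).tolist())
E
python3 - <<'E'
from plan import *
plan([((.24,-.25,.38),-1.0,8.5),((.35,.10,.42),-.278,8.5),((0,.55,.42),0,8.5)])
E
```

```text
[8.5, 2.6, 2.8, -2.0, -0.167, 8.5, 2.1, 3.2, -2.1, -0.167, 8.5, 1.6, 3.5, -2.0, -0.167, 8.5, 1.0, 3.7, -2.1, -0.167, 8.5, 0.3, 3.9, -2.0, -0.167]
[8.5, -0.3, 3.8, -2.1, -0.167, 8.5, 5.2, 0.2, -1.0, -0.04, 8.5, 5.1, 0.4, -1.0, -0.04, 8.5, 5.1, 0.6, -1.0, -0.04, 8.5, 5.1, 0.8, -1.0, -0.04]
[8.5, 5.1, 1.0, -1.0, -0.04, 8.5, 5.0, 1.2, -1.1, -0.04, 8.5, 5.0, 1.5, -1.0, -0.04, 8.5, 4.5, -3.5, -0.6, 0.0, 8.5, 4.5, -3.5, -0.6, 0.0]
[8.5, 4.5, -3.5, -0.6, 0.0, 8.5, 4.5, -3.5, -0.5, 0.0, 8.5, 4.5, -3.5, -0.6, 0.0, 8.5, 4.5, -3.5, -0.5, 0.0, 8.5, 4.5, -3.4, -0.6, 0.0]
[8.5, 4.5, -3.5, -0.5, 0.0, 8.5, 4.4, -3.4, -0.6, 0.0, 8.5, 4.5, -3.5, -0.5, 0.0, 8.5, 0, 0, 0, 0, 8.5, 0, 0, 0, 0]
end [-3.000e-04  5.503e-01  4.195e-01] [[1.0, 0.03], [0.005, -0.101], [0.03, -0.994]]
```

Call:
carry_out(
  increments=[8.5, 2.6, 2.8, -2.0, -0.167, 8.5, 2.1, 3.2, -2.1, -0.167, 8.5, 1.6, 3.5, -2.0, -0.167, 8.5, 1.0, 3.7, -2.1, -0.167, 8.5, 0.3, 3.9, -2.0, -0.167],
)

```text
clock: 5.05
eef_pos: [0.2096, -0.2342, 0.3568]
tool_rot: [0.842, 0.536, -0.013, 0.05]
ft_force: [0.2, -0.2, 0.3]
grip_width: 0.085
grasp_force: 0.0
```

Call:
carry_out(
  increments=[8.5, -0.3, 3.8, -2.1, -0.167, 8.5, 5.2, 0.2, -1.0, -0.04, 8.5, 5.1, 0.4, -1.0, -0.04, 8.5, 5.1, 0.6, -1.0, -0.04, 8.5, 5.1, 0.8, -1.0, -0.04],
)

```text
clock: 5.68
eef_pos: [0.3037, -0.0497, 0.4029]
tool_rot: [0.746, 0.664, -0.019, 0.047]
ft_force: [0.6, -0.4, -0.0]
grip_width: 0.0847
grasp_force: 0.0
```

Call:
carry_out(
  increments=[8.5, 5.1, 1.0, -1.0, -0.04, 8.5, 5.0, 1.2, -1.1, -0.04, 8.5, 5.0, 1.5, -1.0, -0.04, 8.5, 4.5, -3.5, -0.6, 0.0, 8.5, 4.5, -3.5, -0.6, 0.0],
)

```text
clock: 6.3
eef_pos: [0.2797, 0.1913, 0.4217]
tool_rot: [0.705, 0.707, -0.022, 0.044]
ft_force: [0.6, 0.3, -0.5]
grip_width: 0.0851
grasp_force: 0.0
```

```bash
python3 s.py
```

```text
6.3 [ 0.6821 -0.0591  0.1575  1.8214 -0.0919  2.2513] [0.2797 0.1913 0.4217] [ 0.6298  0.303  -0.4654]
[[-0.0017  0.9995  0.0316]
 [ 0.9957  0.0046 -0.0926]
 [-0.0927  0.0313 -0.9952]]
```

```bash
python3 - <<'E'
from plan import *
plan([((.29,.49,.42),0,8.5),((.34,.59,.42),0,8.5)],step=.055)
E
```

```text
[8.5, 5.0, 0.2, -0.4, 0.0, 8.5, 5.0, 0.2, -0.4, 0.0, 8.5, 4.9, 0.2, -0.4, 0.0, 8.5, 5.0, 0.2, -0.5, 0.0, 8.5, 4.9, 0.2, -0.4, 0.0]
[8.5, 5.0, 0.2, -0.5, 0.0, 8.5, 3.3, 1.7, -0.2, 0.0, 8.5, 3.3, 1.7, -0.3, 0.0, 8.5, 3.3, 1.6, -0.2, 0.0, 8.5, 0, 0, 0, 0]
end [0.3399 0.5899 0.4196] [[1.0, 0.032], [0.005, -0.093], [0.031, -0.995]]
```

Call:
carry_out(
  increments=[8.5, 5.0, 0.2, -0.4, 0.0, 8.5, 5.0, 0.2, -0.4, 0.0, 8.5, 4.9, 0.2, -0.4, 0.0, 8.5, 5.0, 0.2, -0.5, 0.0, 8.5, 4.9, 0.2, -0.4, 0.0],
)

```text
clock: 6.92
eef_pos: [0.2889, 0.4405, 0.4199]
tool_rot: [0.705, 0.708, -0.021, 0.043]
ft_force: [0.6, -0.2, -0.1]
grip_width: 0.0846
grasp_force: 0.0
```

Call:
carry_out(
  increments=[8.5, 5.0, 0.2, -0.5, 0.0, 8.5, 3.3, 1.7, -0.2, 0.0, 8.5, 3.3, 1.7, -0.3, 0.0, 8.5, 3.3, 1.6, -0.2, 0.0, 8.5, 0, 0, 0, 0],
)

```text
clock: 7.55
eef_pos: [0.3257, 0.5623, 0.4018]
tool_rot: [0.705, 0.708, -0.015, 0.042]
ft_force: [-1.0, -0.3, 0.6]
grip_width: 0.0848
grasp_force: 0.0
```

```bash
python3 s.py
```

```text
7.55 [ 1.0793  0.7493  1.2754  2.1489 -0.0716  2.647 ] [0.3257 0.5623 0.4018] [-0.9731 -0.2615  0.565 ]
[[-0.0034  0.9992  0.0387]
 [ 0.9968  0.0065 -0.0794]
 [-0.0796  0.0383 -0.9961]]
```

Call:
carry_out(
  increments=[8.5, 2.5, 1.5, -4, 0, 8.5, 2.5, 1.5, -4, 0, 8.5, 2.5, 1.5, -4, 0, 8.5, 0, 0, 0, 0, 8.5, 0, 0, 0, 0],
)

```text
clock: 8.18
eef_pos: [0.3159, 0.5535, 0.4463]
tool_rot: [0.704, 0.709, 0.019, 0.034]
ft_force: [-0.3, 0.1, 0.5]
grip_width: 0.0846
grasp_force: 0.0
```

```bash
python3 s.py
```

```text
8.175 [ 1.0885  0.6803  1.2754  2.1487 -0.0762  2.6514] [0.3159 0.5535 0.4463] [-0.3307  0.1317  0.5085]
[[-0.0064  0.9971  0.0754]
 [ 0.9998  0.008  -0.0201]
 [-0.0206  0.0753 -0.9969]]
```

Call:
carry_out(
  increments=[8.5, 2.5, 1.5, -4, 0, 8.5, -4, -2, 2, 0, 8.5, -6, 0, 0, 0, 8.5, -6, 0, 0, 0, 8.5, -6, 0, 0, 0],
)

```text
clock: 8.8
eef_pos: [0.3037, 0.3458, 0.4514]
tool_rot: [0.703, 0.709, 0.031, 0.032]
ft_force: [1.8, -0.2, 1.2]
grip_width: 0.0851
grasp_force: 0.0
```

```bash
python3 s.py; python3 - <<'E'
from plan import *
plan([((.42,.0,.47),0,8.5),((.53,0,.5),0,8.5)])
c=cam("top");P=cloud(c);m=(P[...,0]>.5)&(P[...,0]<.9)&(abs(P[...,1])<.35)&(P[...,2]<.6);q=P[m];
for x in np.arange(.55,.9,.05): print(x.round(2), q[abs(q[:,0]-x)<.025][:,2].max())
E
```

```text
8.8 [ 0.8958  0.1348  0.4404  1.8205 -0.0694  2.456 ] [0.3037 0.3458 0.4514] [ 1.773  -0.2204  1.2199]
[[-0.0086  0.996   0.089 ]
 [ 1.      0.0086  0.0002]
 [-0.0006  0.089  -0.996 ]]
[8.5, -5.0, 1.6, -0.1, 0.0, 8.5, -4.9, 1.6, -0.1, 0.0, 8.5, -5.0, 1.6, -0.1, 0.0, 8.5, -4.9, 1.7, -0.1, 0.0, 8.5, -5.0, 1.6, -0.1, 0.0]
[8.5, -4.9, 1.7, -0.2, 0.0, 8.5, -5.0, 1.6, -0.1, 0.0, 8.5, -0.0, 5.6, -1.0, 0.0, 8.5, -0.1, 5.7, -1.0, 0.0, 8.5, 0, 0, 0, 0]
end [ 5.303e-01 -2.000e-04  4.997e-01] [[0.996, 0.089], [0.009, 0.0], [0.089, -0.996]]
0.55 0.09506587632925934
0.6 0.04862619747877073
0.65 0.2857338516524661
0.7 0.2933118778436019
0.75 0.3493582393349157
0.8 0.35537580818826897
0.85 0.34731065447638354
```

Call:
carry_out(
  increments=[8.5, -5, 1.6, -0.1, 0, 8.5, -5, 1.6, -0.1, 0, 8.5, -5, 1.6, -0.1, 0, 8.5, -4.9, 1.6, -0.1, 0, 8.5, -4.9, 1.6, -0.1, 0],
)

```text
clock: 9.48
eef_pos: [0.3859, 0.0987, 0.4644]
tool_rot: [0.703, 0.709, 0.031, 0.033]
ft_force: [0.7, 0.3, 0.5]
grip_width: 0.0854
grasp_force: 0.0
```

Call:
carry_out(
  increments=[8.5, -4.9, 1.6, -0.1, 0, 8.5, -4.9, 1.6, -0.1, 0, 8.5, 0, 5.6, -1, 0, 8.5, 0, 5.7, -1, 0, 8.5, 0, 4, -2, 0],
)

```text
clock: 10.1
eef_pos: [0.5632, 0.0032, 0.5182]
tool_rot: [0.704, 0.709, 0.03, 0.032]
ft_force: [0.5, 0.5, -0.1]
grip_width: 0.0851
grasp_force: 0.0
```

Call:
carry_out(
  increments=[8.5, 0, 3, -4, 0, 8.5, 0, 3, -4, 0, 8.5, 0, 2.5, -4, 0, 8.5, 0, 2.5, -4, 0, 8.5, 0, 0, 0, 0],
)

```text
clock: 10.72
eef_pos: [0.5787, 0.0041, 0.5758]
tool_rot: [0.7, 0.705, 0.08, 0.082]
ft_force: [-0.3, 0.3, -0.0]
grip_width: 0.085
grasp_force: 0.0
```

```bash
python3 s.py
```

```text
10.725 [ 0.0088  0.4665  1.2754  2.1495 -0.0032  1.5709] [0.5787 0.0041 0.5758] [-0.313   0.3483 -0.0367]
[[-0.0079  0.9736  0.2282]
 [ 1.      0.0084 -0.0012]
 [-0.0031  0.2282 -0.9736]]
```

Call:
carry_out(
  increments=[8.5, 0, 2.5, -4, 0, 8.5, 0, 2.5, -4, 0, 8.5, 0, 2.5, -4, 0, 8.5, 0, 1.2, -2, 0, 8.5, 0, 0, 0, 0],
)

```text
clock: 11.35
eef_pos: [0.5503, 0.0042, 0.6209]
tool_rot: [0.696, 0.702, 0.109, 0.11]
ft_force: [0.2, -0.4, -0.0]
grip_width: 0.0847
grasp_force: 0.0
```

```bash
python3 s.py; python3 - <<'E'
from h import *
c=cam("top"); P=cloud(c)
K=np.array(c["mtx"])
def reg(x0,x1,y0,y1,z0,z1):
    m=(P[...,0]>x0)&(P[...,0]<x1)&(P[...,1]>y0)&(P[...,1]<y1)&(P[...,2]>z0)&(P[...,2]<z1); return m
m=reg(.6,.72,-.38,-.08,.05,.1); q=P[m]; print("stop top", len(q), cv2.fitLine(q[:,:2].astype(np.float32),2,0,.01,.01).ravel(), q.mean(0), q[:,1].min(),q[:,1].max(), q[:,2].max())
for m,n in((reg(.59,.645,-.32,-.14,.006,.03),"a"),(reg(.53,.585,-.32,-.14,.006,.03),"b")):
    q=P[m]; print(n,len(q), cv2.fitLine(q[:,:2].astype(np.float32),2,0,.01,.01).ravel() if len(q)>5 else 0, q.min(0),q.max(0))
m=reg(.48,.57,.2,.3,.07,.1); q=P[m]; print("handle top",q.mean(0),q.min(0),q.max(0), cv2.minAreaRect(q[:,:2].astype(np.float32)*1000))
for k in ["scoop_handle","scoop_edge","scoop","stop_face"]:
    print(k,[(np.round(w(c,r["xyz"]),3).tolist(),round(r["p"],2)) for r in bot.place_of(c,k)[:3]])
x0,x1,y0,y1=240,560,90,250
cv2.imwrite("pics/top1.png",cv2.resize(c["pixels"][y0:y1,x0:x1],None,fx=2.5,fy=2.5,interpolation=cv2.INTER_CUBIC))
E
```

```text
11.35 [ 0.0097  0.3868  1.2754  2.149  -0.0037  1.5716] [0.5503 0.0042 0.6209] [ 0.1638 -0.4371 -0.0375]
[[-0.0078  0.9522  0.3054]
 [ 1.      0.0085 -0.0008]
 [-0.0033  0.3054 -0.9522]]Traceback (most recent call last):
  File "<stdin>", line 6, in <module>
cv2.error: OpenCV(4.12.0) /io/opencv/modules/imgproc/src/linefit.cpp:50: error: (-215:Assertion failed) count > 0 in function 'fitLine2D_wods'
```

```bash
python3 - <<'E'
from plan import *
plan([((.47,.248,.40),0,8.5),((.50,.248,.30),0,8.5)])
E
```

```text
[8.5, 4.1, -2.4, 3.1, 0.0, 8.5, 4.1, -2.4, 3.1, 0.0, 8.5, 4.1, -2.4, 3.1, 0.0, 8.5, 4.1, -2.3, 3.1, 0.0, 8.5, 4.1, -2.4, 3.0, 0.0]
[8.5, 4.0, -2.3, 3.1, 0.0, 8.5, 0.0, -0.1, 5.2, 0.0, 8.5, 0.0, -0.1, 5.2, 0.0, 8.5, 0, 0, 0, 0, 8.5, 0, 0, 0, 0]
end [0.4998 0.2478 0.3002] [[0.953, 0.304], [0.008, -0.001], [0.304, -0.953]]
```

Call:
carry_out(
  increments=[8.5, 0, 2.5, -4, 0, 8.5, 0, -2, 4, 0, 8.5, 4, -3, 3, 0, 8.5, 4, -3, 3, 0, 8.5, 4, -2, 4, 0],
)

```text
clock: 12.02
eef_pos: [0.4956, 0.1235, 0.4871]
tool_rot: [0.694, 0.7, 0.119, 0.119]
ft_force: [0.4, -0.6, 0.1]
grip_width: 0.085
grasp_force: 0.0
```

```bash
python3 s.py; python3 - <<'E'
from plan import *
plan([((.47,.248,.40),0,8.5),((.49,.248,.30),0,8.5)])
E
```

```text
12.025 [ 0.3023  0.0292  0.3633  1.5813 -0.0978  1.8496] [0.4956 0.1235 0.4871] [ 0.3935 -0.633   0.1107]
[[-0.0072  0.9436  0.3311]
 [ 1.      0.0074  0.0009]
 [-0.0016  0.3311 -0.9436]]
[8.5, 4.2, -1.7, 2.5, 0.0, 8.5, 4.1, -1.8, 2.4, 0.0, 8.5, 4.2, -1.7, 2.5, 0.0, 8.5, -0.0, -0.7, 5.0, 0.0, 8.5, -0.0, -0.7, 5.1, 0.0]
end [0.4904 0.2481 0.3   ] [[0.944, 0.331], [0.007, 0.001], [0.331, -0.944]]
```

Call:
carry_out(
  increments=[8.5, 4.2, -1.7, 2.5, 0, 8.5, 4.1, -1.8, 2.4, 0, 8.5, 4.2, -1.7, 2.5, 0, 8.5, 0, -0.7, 5, 0, 8.5, 0, -0.7, 5.1, 0],
)

```text
clock: 12.65
eef_pos: [0.4907, 0.2486, 0.2987]
tool_rot: [0.694, 0.701, 0.118, 0.118]
ft_force: [-0.2, 0.2, -0.5]
grip_width: 0.0853
grasp_force: 0.0
```

```bash
cat > m.py <<'E'
from h import *
np.set_printoptions(precision=4,suppress=True)
def reg(P,x0,x1,y0,y1,z0,z1): return P[(P[...,0]>x0)&(P[...,0]<x1)&(P[...,1]>y0)&(P[...,1]<y1)&(P[...,2]>z0)&(P[...,2]<z1)]
for n in ("top","scene","wrist"):
    c=cam(n); P=cloud(c); cv2.imwrite(f"pics/{n}1.png",c["pixels"]); print(n)
    for nm,b in dict(stoptop=(.6,.72,-.38,-.08,.06,.1),a=(.59,.645,-.32,-.14,.006,.03),b=(.53,.585,-.32,-.14,.006,.03),htop=(.48,.57,.2,.3,.07,.1)).items():
        q=reg(P,*b)
        if len(q)>8: print(nm,len(q),cv2.minAreaRect(q[:,:2].astype(np.float32)*1000),q[:,2].max(),np.median(q,0))
    for k in ["scoop_handle","scoop_edge","scoop","stop_face","tube_a_mid"]:
        print(k,[(np.round(w(c,r["xyz"]),3).tolist(),round(r["p"],2)) for r in bot.place_of(c,k)[:3]])
E
python3 m.py
python3 - <<'E'
import cv2,sys
i=cv2.imread("pics/top1.png")[90:250,240:560]
j=cv2.resize(i,None,fx=2.5,fy=2.5,interpolation=2); cv2.imwrite("pics/top1c.png",j)
E
```

```text
top
stoptop 592 ((686.4644165039062, -240.8480224609375), (67.1745834350586, 279.0186462402344), 0.9176915287971497) 0.09996508876965571 [ 0.6602 -0.2611  0.0831]
a 166 ((620.109130859375, -230.64047241210938), (179.288818359375, 52.68418884277344), 87.58341217041016) 0.01992618615992825 [ 0.622 -0.23   0.012]
b 175 ((560.49609375, -232.2087860107422), (166.85520935058594, 48.92581558227539), 89.8359603881836) 0.02365364021455041 [ 0.5544 -0.2214  0.0119]
scoop_handle [([0.524, 0.248, 0.092], 0.76), ([0.636, 0.252, 0.008], 0.52)]
scoop_edge [([0.347, 0.679, -0.002], 0.64), ([0.635, 0.251, 0.005], 0.6), ([0.655, -0.23, 0.0], 0.33)]
scoop [([0.528, 0.253, 0.002], 0.85), ([0.436, 0.065, 0.003], 0.66), ([0.327, 0.572, 0.002], 0.61)]
stop_face [([0.655, -0.229, -0.004], 0.66)]
tube_a_mid [([0.627, -0.241, 0.005], 0.55)]
scene
stoptop 648 ((684.4373168945312, -229.910400390625), (71.3506088256836, 299.2240295410156), 0.6514618396759033) 0.09975769114225663 [ 0.6597 -0.2525  0.0749]
a 87 ((620.02099609375, -237.927978515625), (17.73137855529785, 122.39776611328125), 1.2351055145263672) 0.01
[... 394 characters left out ...]
96), ([0.523, 0.248, 0.09], 0.6), ([0.565, 0.239, -0.002], 0.53)]
scoop_edge [([0.627, 0.247, 0.005], 0.91), ([0.343, 0.672, 0.003], 0.89), ([0.62, -0.177, 0.009], 0.54)]
scoop [([0.526, 0.252, 0.002], 0.96), ([0.323, 0.573, 0.001], 0.88)]
stop_face [([0.656, -0.232, 0.002], 0.63)]
tube_a_mid [([0.574, 0.248, 0.007], 0.64), ([0.434, 0.063, 0.003], 0.6), ([0.439, 0.428, -0.003], 0.57)]
wrist
htop 463 ((524.2005615234375, 248.7046356201172), (34.78053665161133, 17.626060485839844), 0.7635975480079651) 0.08944203080735574 [0.5225 0.2505 0.0867]
scoop_handle [([0.522, 0.243, 0.088], 0.71)]
scoop_edge [([0.633, 0.249, 0.003], 0.56)]
scoop [([0.522, 0.248, 0.003], 0.75)]
stop_face []
tube_a_mid []
```

View pics/top1c.png

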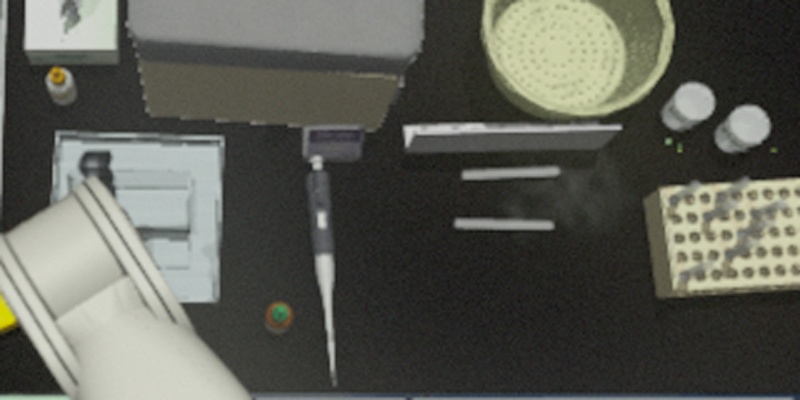

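View pics/wrist1.png

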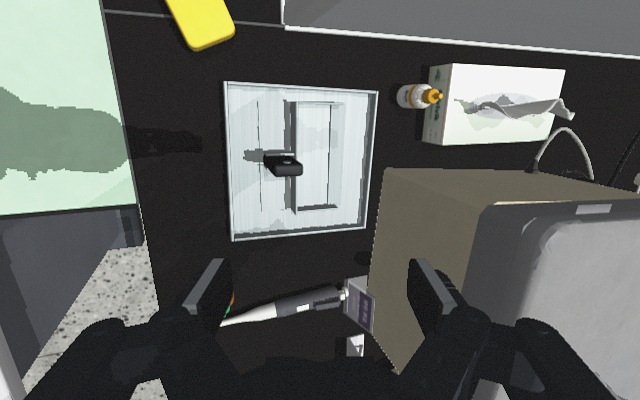

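```bash
python3 - <<'E'
from plan import *
plan([((.443,.2495,.299),0,8.5),((.532,.2495,.044),0,8.5)],step=.045)
# stop face yaw from earlier pictures: new scene shot
c=cam("scene");P=cloud(c);q=P[(P[...,0]>.63)&(P[...,0]<.68)&(P[...,1]>-.36)&(P[...,1]<-.11)&(P[...,2]>.02)&(P[...,2]<.07)]
m,_=cv2.fitLine(q[:,:2].astype(np.float32),cv2.DIST_HUBER,0,.01,.01).reshape(2,2); print(len(q),m,np.median(q,0),np.degrees(np.arctan2(m[0],-m[1])))
A=np.c_[q[:,1],np.ones(len(q))]; s,b=np.linalg.lstsq(A,q[:,0],rcond=None)[0]; r=q[:,0]-A@[s,b]; k=abs(r)<.006; s,b=np.linalg.lstsq(A[k],q[k,0],rcond=None)[0]; print("face x at y=-.23",s*-.23+b,"slope",s, q[:,1].min(),q[:,1].max())
E
```

```text
[8.5, 0.1, -2.2, -0.8, 0.0, 8.5, 0.2, -2.2, -0.8, 0.0, 8.5, 0.0, 0.0, 3.9, 0.0, 8.5, 0.0, 0.0, 3.9, 0.0, 8.5, 0.0, 0.0, 3.8, 0.0]
[8.5, 0.0, 0.0, 3.9, 0.0, 8.5, 0.0, 0.0, 3.8, 0.0, 8.5, 0.0, 0.1, 3.9, 0.0, 8.5, 0.0, 0.0, 3.8, 0.0, 8.5, 0, 0, 0, 0]
end [0.5319 0.2494 0.044 ] [[0.946, 0.326], [0.009, -0.001], [0.325, -0.946]]
720 [ 0.02221147 -0.9997533 ] [ 0.65410949 -0.22800365  0.04578167] 1.2727281
face x at y=-.23 0.6541918122108737 slope -0.01994184752104168 -0.3572394684154151 -0.11063425312135844
```

Call:
carry_out(
  increments=[8.5, 0.1, -2.2, -0.8, 0, 8.5, 0.1, -2.2, -0.8, 0, 8.5, 0, 0, 3.9, 0, 8.5, 0, 0, 3.9, 0, 8.5, 0, 0, 3.8, 0],
)

```text
clock: 14.22
eef_pos: [0.4805, 0.2488, 0.1888]
tool_rot: [0.694, 0.701, 0.117, 0.117]
ft_force: [0.1, 1.5, 0.6]
grip_width: 0.085
grasp_force: 0.0
```

Call:
carry_out(
  increments=[8.5, 0, 0, 3.9, 0, 8.5, 0, 0, 3.8, 0, 8.5, 0, 0, 3.9, 0, 8.5, 0, 0, 3.8, 0, 7, 0, 0, 0, 0],
)

```text
clock: 14.85
eef_pos: [0.5286, 0.2472, 0.0406]
tool_rot: [0.695, 0.701, 0.113, 0.117]
ft_force: [-0.7, -0.8, 0.3]
grip_width: 0.0708
grasp_force: 0.0
```

Call:
carry_out(
  increments=[6, 0, 0, 0, 0, 5, 0, 0, 0, 0, 4.6, 0, 0, 0, 0, 4.3, 0, 0, 0, 0, 4.3, 0, 0, 0, 0],
)

```text
clock: 15.48
eef_pos: [0.5319, 0.2495, 0.0472]
tool_rot: [0.694, 0.7, 0.118, 0.118]
ft_force: [-4.9, -1.8, 10.4]
grip_width: 0.0457
grasp_force: 54.5
```

```bash
python3 s.py; python3 - <<'E'
from h import *
c=cam("scene"); cv2.imwrite("pics/g1.png",cv2.resize(c["pixels"][140:280,200:420],None,fx=3,fy=3,interpolation=2))
c=cam("wrist"); cv2.imwrite("pics/g1w.png",c["pixels"])
E
```

```text
15.475 [ 0.5228  0.3811 -0.3926  0.5027 -0.1633  2.0605] [0.5319 0.2495 0.0472] [-4.9116 -1.7697 10.4251]
[[-0.0087  0.9442  0.3293]
 [ 1.      0.0085  0.0021]
 [-0.0008  0.3293 -0.9442]]
```

View pics/g1.png

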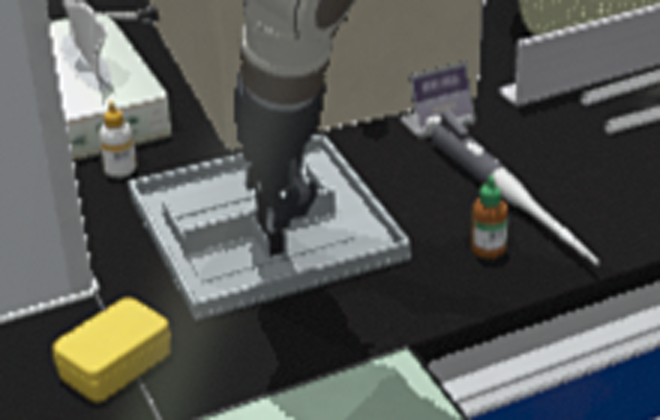

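Call:
carry_out(
  increments=[4.2, 0, 0, 0, 0, 4.2, 0, 0, 0, 0, 4.0, 0, 0, 0, 0, 4.0, 0, 0, 0, 0, 4.0, 0, 0, 0, 0],
)

```text
clock: 16.2
eef_pos: [0.5319, 0.2495, 0.0472]
tool_rot: [0.694, 0.7, 0.118, 0.118]
ft_force: [-4.8, -0.5, 10.5]
grip_width: 0.0455
grasp_force: 54.5
```

```bash
python3 s.py; python3 - <<'E'
from h import *
c=cam("wrist"); cv2.imwrite("pics/g2w.png",c["pixels"]); P=cloud(c)
def fit(m,n):
    q=P[m]; 
    if len(q)<50: print(n,len(q)); return
    A=np.c_[q[:,:2],np.ones(len(q))]; s=np.linalg.lstsq(A,q[:,2],rcond=None)[0]; print(n,len(q),s,np.median(q,0))
fit((P[...,0]>.56)&(P[...,0]<.60)&(abs(P[...,1]-.25)<.06)&(P[...,2]<.06)&(P[...,2]>0),"trough")
for k in ["scoop_edge","scoop_trough"]: print(k,[(np.round(w(c,r["xyz"]),3).tolist(),round(r["p"],2)) for r in bot.place_of(c,k)[:3]])
E
```

```text
16.2 [ 0.5227  0.3811 -0.3925  0.5027 -0.1632  2.0605] [0.5319 0.2495 0.0472] [-4.7679 -0.5288 10.4648]
[[-0.0086  0.9442  0.3293]
 [ 1.      0.0084  0.0022]
 [-0.0007  0.3293 -0.9442]]
trough 5979 [ 0.01760896  0.000489   -0.00427394] [0.58053238 0.26978176 0.00609187]
scoop_edge [([0.632, 0.251, 0.004], 0.8)]
scoop_trough [([0.578, 0.253, 0.005], 0.88)]
```

View pics/g2w.png

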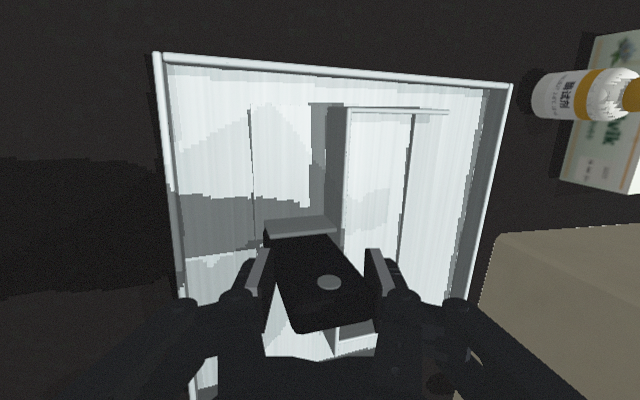

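The wrist view shows the handle (320,280) held across its 36 mm faces, with the scoop still flat in the tray. I'll lift a little so the handle aligns with the leaning pads.

Call:
carry_out(
  increments=[3, 0, -0.3, -0.3, 0, 3, 0, -0.3, -0.3, 0, 3, 0, -0.3, -0.4, 0, 3, 0, -0.3, -0.4, 0, 3, 0, -0.3, -0.4, 0],
)

```text
clock: 16.98
eef_pos: [0.511, 0.2488, 0.0575]
tool_rot: [0.694, 0.7, 0.117, 0.118]
ft_force: [0.2, -0.6, -2.4]
grip_width: 0.0362
grasp_force: 58.3
```

```bash
cat > t.py <<'E'
from h import *
np.set_printoptions(precision=4,suppress=True)
o=bot.get_obs(); print(o["clock"],o["eef_pos"],o["ft_force"],o["ft_torque"],o["grip_width"],o["grasp_force"])
e=np.array(o["eef_pos"])
c=cam("wrist"); P=cloud(c)
m=(abs(P[...,1]-e[1])<.068)&(abs(P[...,1]-e[1])>.015)
q=P[m&(P[...,0]>e[0]-.07)&(P[...,0]<e[0]+.16)]
for x in np.arange(e[0]-.07,e[0]+.16,.01):
    k=q[abs(q[:,0]-x)<.005]
    if len(k)>5: print(round(x-e[0],3),np.percentile(k[:,2],[10,50,90]).round(3),end="; ")
E
python3 t.py
```

```text
16.975 [0.511  0.2488 0.0575] [ 0.1652 -0.6245 -2.3712] [-0.0073  0.5422 -0.0255] 0.03620986246125407 58.34526155143976
-0.07 [-0.002 -0.001 -0.   ]; -0.06 [-0.002 -0.001 -0.   ]; -0.05 [-0.001  0.019  0.134]; -0.04 [0.002 0.004 0.135]; -0.03 [0.002 0.003 0.004]; -0.02 [0.002 0.003 0.147]; -0.01 [0.003 0.132 0.146]; 0.0 [0.007 0.009 0.133]; 0.01 [0.01  0.011 0.012]; 0.02 [0.012 0.014 0.045]; 0.03 [0.015 0.018 0.045]; 0.04 [0.019 0.02  0.02 ]; 0.05 [0.02  0.021 0.023]; 0.06 [0.023 0.024 0.025]; 0.07 [0.025 0.027 0.028]; 0.08 [0.028 0.029 0.031]; 0.09 [0.031 0.034 0.035]; 0.1 [0.035 0.036 0.037]; 0.11 [0.036 0.037 0.037]; 0.15 [0.002 0.003 0.003]; 0.16 [0.003 0.01  0.018];
```

```bash
python3 - <<'E'
from plan import *
plan([((.50,.249,.10),0,3),((.46,.249,.18),0,3),((.40,.10,.20),0,3),((.40,-.232,.20),-.011,3),((.40,-.232,.08),0,3)],step=.05)
E
```

```text
[3, 0.1, 0.4, -4.4, 0.0, 3, -0.0, -0.6, -4.4, 0.0, 3, -0.0, -0.5, -4.5, 0.0, 3, -3.7, -1.3, -1.0, 0.0, 3, -3.7, -1.3, -0.9, 0.0]
[3, -3.7, -1.3, -1.0, 0.0, 3, -3.8, -1.3, -0.9, 0.0, 3, -4.7, -0.0, -0.0, -0.002, 3, -4.7, -0.1, -0.0, -0.002, 3, -4.8, -0.1, -0.0, -0.002]
[3, -4.7, -0.1, -0.0, -0.002, 3, -4.8, -0.1, -0.0, -0.002, 3, -4.7, -0.0, -0.0, -0.002, 3, -4.8, -0.1, -0.0, -0.002, 3, 0.0, -1.3, 3.8, 0.0]
[3, 0.1, -1.3, 3.8, 0.0, 3, 0.0, -1.3, 3.7, 0.0, 3, 0, 0, 0, 0, 3, 0, 0, 0, 0, 3, 0, 0, 0, 0]
end [ 0.3998 -0.232   0.0802] [[0.945, 0.326], [0.023, 0.0], [0.326, -0.945]]
```

Call:
carry_out(
  increments=[3, 0.1, 0.4, -4.4, 0, 3, 0, -0.6, -4.4, 0, 3, 0, -0.5, -4.5, 0, 3, -3.7, -1.3, -1, 0, 3, -3.7, -1.3, -0.9, 0],
)

```text
clock: 17.65
eef_pos: [0.43, 0.1745, 0.1895]
tool_rot: [0.694, 0.701, 0.116, 0.117]
ft_force: [0.6, -1.0, -1.8]
grip_width: 0.0358
grasp_force: 59.9
```

Call:
carry_out(
  increments=[3, -3.7, -1.3, -1, 0, 3, -3.8, -1.3, -0.9, 0, 3, -4.7, 0, 0, -0.002, 3, -4.7, -0.1, 0, -0.002, 3, -4.8, -0.1, 0, -0.002],
)

```text
clock: 18.27
eef_pos: [0.3993, -0.0434, 0.1986]
tool_rot: [0.692, 0.703, 0.116, 0.118]
ft_force: [1.1, 0.1, -1.4]
grip_width: 0.0356
grasp_force: 60.0
```

Call:
carry_out(
  increments=[3, -4.7, -0.1, 0, -0.002, 3, -4.8, -0.1, 0, -0.002, 3, -4.7, 0, 0, -0.002, 3, -4.8, -0.1, 0, -0.002, 3, 0, -1.3, 3.8, 0],
)

```text
clock: 18.9
eef_pos: [0.403, -0.2383, 0.1617]
tool_rot: [0.691, 0.703, 0.115, 0.123]
ft_force: [-0.1, 0.6, -2.7]
grip_width: 0.0354
grasp_force: 60.3
```

Call:
carry_out(
  increments=[3, 0.1, -1.3, 3.8, 0, 3, 0, -1.3, 3.7, 0, 3, 0, 0, 0, 0, 3, 0, 0, 0, 0, 3, 0, 0, 0, 0],
)

```text
clock: 19.52
eef_pos: [0.4019, -0.2332, 0.0816]
tool_rot: [0.689, 0.705, 0.115, 0.12]
ft_force: [0.3, -0.1, -2.6]
grip_width: 0.0355
grasp_force: 60.7
```

```bash
cat >> t.py <<'E'
print()
# lateral extent of the scoop near the ridge/back plate, world y, by wrist cloud
x0=e[0]
for xa,xb in ((.02,.04),(.05,.08),(.08,.1)):
    k=P[(P[...,0]>x0+xa)&(P[...,0]<x0+xb)&(abs(P[...,1]-e[1])<.12)]
    zf=np.median(k[abs(k[:,1]-e[1])<.06][:,2]); h=k[(k[:,2]>zf+.008)&(k[:,2]<zf+.035)]
    if len(h)>5: print((xa,xb),"lips y",np.percentile(h[:,1],[1,10,90,99]).round(4))
cv2.imwrite("pics/t%d.png"%round(100*o["clock"]),c["pixels"])
E
python3 t.py
```

```text
19.525 [ 0.4019 -0.2332  0.0816] [ 0.2718 -0.0517 -2.5745] [-0.0158  0.5123  0.0135] 0.03551223722452553 60.72878122329712
-0.06 [-0.003 -0.002 -0.001]; -0.05 [-0.002 -0.001  0.158]; -0.04 [-0.002  0.001  0.159]; -0.03 [-0.002 -0.001 -0.001]; -0.02 [-0.002 -0.001  0.171]; -0.01 [-0.002  0.154  0.169]; 0.0 [-0.001  0.03   0.155]; 0.01 [0.031 0.033 0.034]; 0.02 [0.034 0.036 0.038]; 0.03 [0.038 0.042 0.069]; 0.04 [0.042 0.043 0.044]; 0.05 [0.044 0.046 0.047]; 0.06 [0.047 0.049 0.051]; 0.07 [0.051 0.052 0.054]; 0.08 [0.054 0.056 0.057]; 0.09 [0.057 0.06  0.063]; 0.1 [0.062 0.063 0.065]; 0.11 [0.064 0.065 0.066]; 
(0.02, 0.04) lips y [-0.2406 -0.2213 -0.2199 -0.2193]
(0.05, 0.08) lips y [-0.1596 -0.1592 -0.1568 -0.1565]
(0.08, 0.1) lips y [-0.1592 -0.159  -0.1566 -0.1564]
```

Call:
carry_out(
  increments=[3, 0.2, -0.3, 0.9, 0, 3, 0, -0.3, 0.8, 0, 3, 0, -0.3, 0.8, 0, 3, 0, 0, 0, 0, 3, 0, 0, 0, 0],
)

```text
clock: 20.2
eef_pos: [0.4018, -0.2307, 0.0541]
tool_rot: [0.689, 0.705, 0.117, 0.12]
ft_force: [-1.5, 0.7, 7.1]
grip_width: 0.0355
grasp_force: 63.9
```

Call:
carry_out(
  increments=[3.8, 0, 0.3, 0.3, 0, 4.1, 0, 0.3, 0.3, 0, 4.4, 0, 0.3, 0.3, 0, 4.7, 0, 0.3, 0.3, 0, 4.8, 0, 0.3, 0.3, 0],
)

```text
clock: 20.82
eef_pos: [0.4183, -0.2301, 0.0435]
tool_rot: [0.69, 0.705, 0.114, 0.118]
ft_force: [-8.0, 0.7, 18.4]
grip_width: 0.0483
grasp_force: 12.4
```

```bash
python3 t.py
```

```text
20.825 [ 0.4183 -0.2301  0.0435] [-7.9687  0.6943 18.3995] [ 0.0874  1.2488 -0.0041] 0.04826922196884113 12.434676844859496
-0.07 [-0.002 -0.001 -0.   ]; -0.06 [-0.002 -0.001 -0.   ]; -0.05 [-0.002 -0.     0.12 ]; -0.04 [-0.002 -0.001  0.121]; -0.03 [-0.002 -0.     0.001]; -0.02 [-0.     0.001  0.133]; -0.01 [0.    0.12  0.133]; 0.0 [0.    0.001 0.124]; 0.01 [0.    0.008 0.029]; 0.02 [0.029 0.03  0.031]; 0.03 [-0.     0.001  0.001]; 0.04 [-0.     0.001  0.001]; 0.05 [-0.     0.001  0.001]; 0.06 [-0.     0.001  0.001]; 0.07 [0.    0.001 0.003]; 0.08 [0.002 0.003 0.004]; 0.09 [0.001 0.001 0.002]; 0.1 [-0.002 -0.001  0.001]; 0.11 [-0.002 -0.001 -0.001]; 0.12 [-0.002 -0.001 -0.001]; 0.13 [-0.002  0.004  0.011]; 0.14 [-0.001  0.011  0.012]; 0.15 [-0.002 -0.001 -0.001]; 0.16 [-0.002 -0.001 -0.001]; 
(0.02, 0.04) lips y [-0.2324 -0.2253 -0.2171 -0.2165]
(0.05, 0.08) lips y [-0.3066 -0.3054 -0.1523 -0.1517]
(0.08, 0.1) lips y [-0.1543 -0.1543 -0.1516 -0.1516]
```

Call:
carry_out(
  increments=[4.9, -0.1, 0.8, 0.1, 0, 4.9, -0.1, 0.9, 0.3, 0, 4.9, -0.1, 0.9, 0.3, 0, 4.9, -0.1, 0.9, 0.3, 0, 4.9, 0, 0.9, 0.3, 0],
)

```text
clock: 21.5
eef_pos: [0.4656, -0.2329, 0.0455]
tool_rot: [0.69, 0.705, 0.115, 0.118]
ft_force: [-1.0, -0.3, -1.1]
grip_width: 0.0487
grasp_force: 0.4
```

Call:
carry_out(
  increments=[4.9, 0, 0.8, 0.3, 0, 4.9, 0, 0.8, 0.3, 0, 4.9, 0, 0.8, 0.3, 0, 4.9, 0, 0.8, 0.2, 0, 4.9, 0, 0.8, 0.3, 0],
)

```text
clock: 22.12
eef_pos: [0.5078, -0.2321, 0.0454]
tool_rot: [0.69, 0.705, 0.115, 0.118]
ft_force: [-1.3, 0.3, 1.6]
grip_width: 0.049
grasp_force: 0.8
```

```bash
python3 t.py; python3 - <<'E'
from h import *
c=cam("scene"); cv2.imwrite("pics/p1.png",cv2.resize(c["pixels"][120:240,330:490],None,fx=4,fy=4,interpolation=2))
c=cam("top"); P=cloud(c); cv2.imwrite("pics/p1t.png",c["pixels"])
for k in ["tube_a","tube_a_mid","scoop_edge","stop_face"]: print(k,[(np.round(w(c,r["xyz"]),3).tolist(),round(r["p"],2)) for r in bot.place_of(c,k)[:3]])
E
```

```text
22.125 [ 0.5078 -0.2321  0.0454] [-1.3402  0.2606  1.6217] [0.0077 0.5734 0.0401] 0.04904710678901355 0.8057712663048733
-0.07 [-0.002 -0.001 -0.   ]; -0.06 [-0.002 -0.001 -0.   ]; -0.05 [-0.002 -0.     0.122]; -0.04 [-0.002 -0.001  0.123]; -0.03 [-0.002 -0.     0.001]; -0.02 [0.    0.001 0.135]; -0.01 [0.    0.122 0.134]; 0.0 [0.    0.002 0.126]; 0.01 [0.    0.007 0.028]; 0.02 [0.027 0.03  0.031]; 0.03 [-0.     0.001  0.001]; 0.04 [-0.     0.001  0.001]; 0.05 [-0.     0.001  0.001]; 0.06 [-0.     0.001  0.001]; 0.07 [0.    0.001 0.004]; 0.08 [0.002 0.003 0.004]; 0.09 [0.001 0.002 0.007]; 0.1 [0.    0.01  0.012]; 0.11 [0.007 0.01  0.012]; 0.12 [-0.001  0.011  0.012]; 0.13 [-0.002 -0.001 -0.001]; 0.14 [-0.001  0.044  0.073]; 0.15 [0.011 0.051 0.077]; 
(0.02, 0.04) lips y [-0.2343 -0.2272 -0.2191 -0.2185]
(0.05, 0.08) lips y [-0.3086 -0.3076 -0.1544 -0.154 ]
(0.08, 0.1) lips y [-0.2767 -0.2501 -0.1668 -0.1545]
tube_a [([0.613, -0.162, 0.005], 0.65), ([0.629, -0.174, 0.009], 0.55), ([0.558, -0.231, 0.003], 0.51)]
tube_a_mid [([0.632, -0.242, 0.004], 0.43)]
scoop_edge [([0.346, 0.679, -0.001], 0.74), ([0.614, -0.227, 0.001], 0.71)]
stop_face [([0.656, -0.227, -0.001], 0.86)]
```

View pics/p1.png

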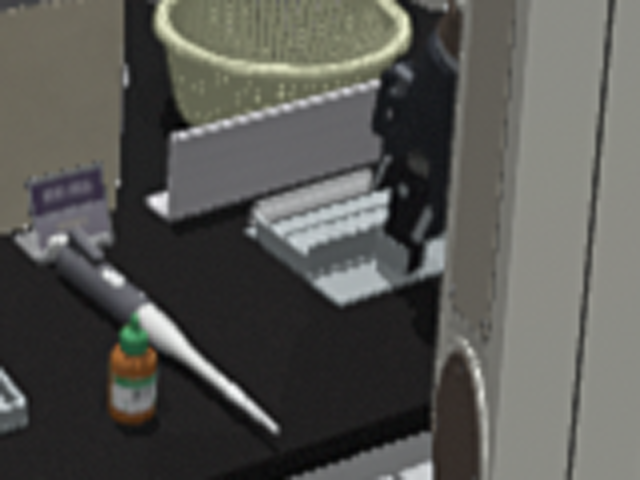

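The view shows the scoop flat with its edge just behind the tubes, in front of the stop (250,215 to 380,190 in the crop). I'll push on slowly.

Call:
carry_out(
  increments=[4.9, 0, 0.6, 0.2, 0, 4.9, 0, 0.6, 0.2, 0, 4.9, 0, 0.6, 0.2, 0, 4.9, 0, 0.5, 0.2, 0, 4.9, 0, 0.5, 0.2, 0],
)

```text
clock: 23.1
eef_pos: [0.5374, -0.2315, 0.045]
tool_rot: [0.69, 0.705, 0.115, 0.118]
ft_force: [-1.4, 0.1, 1.1]
grip_width: 0.0493
grasp_force: 0.8
```

Call:
carry_out(
  increments=[4.9, 0, 0.3, 0.1, 0, 4.9, 0, 0.3, 0.1, 0, 4.9, 0, 0.2, 0.1, 0, 4.9, 0, 0, 0, 0, 4.9, 0, 0, 0, 0],
)

```text
clock: 23.72
eef_pos: [0.5449, -0.2312, 0.0446]
tool_rot: [0.69, 0.705, 0.115, 0.118]
ft_force: [-4.6, 0.3, 2.3]
grip_width: 0.0491
grasp_force: 2.3
```

```bash
python3 t.py; ls pics
```

```text
23.725 [ 0.5449 -0.2312  0.0446] [-4.6432  0.3402  2.2929] [-0.0636  1.1357 -0.0282] 0.049078801660070996 2.2523753164568916
-0.07 [-0.002 -0.001 -0.   ]; -0.06 [-0.002 -0.001 -0.   ]; -0.05 [-0.002 -0.     0.121]; -0.04 [-0.002 -0.001  0.122]; -0.03 [-0.002 -0.     0.001]; -0.02 [0.    0.001 0.134]; -0.01 [0.    0.121 0.134]; 0.0 [0.    0.001 0.125]; 0.01 [0.    0.008 0.029]; 0.02 [0.028 0.03  0.031]; 0.03 [0.    0.001 0.002]; 0.04 [-0.     0.001  0.001]; 0.05 [-0.     0.001  0.001]; 0.06 [0.    0.001 0.001]; 0.07 [0.    0.001 0.004]; 0.08 [0.002 0.008 0.014]; 0.09 [0.013 0.014 0.015]; 0.1 [0.009 0.011 0.012]; 0.11 [0.017 0.052 0.077]; 0.12 [0.087 0.089 0.091]; 0.13 [0.073 0.088 0.093]; 0.14 [0.065 0.077 0.092]; 0.15 [0.058 0.068 0.079]; 0.16 [0.056 0.057 0.064]; 
(0.02, 0.04) lips y [-0.2335 -0.2264 -0.2183 -0.2178]
(0.05, 0.08) lips y [-0.3082 -0.3067 -0.1536 -0.1532]
(0.08, 0.1) lips y [-0.1554 -0.1554 -0.1531 -0.1531]
g1.png
g1w.png
g2w.png
p1.png
p1t.png
scene0.png
scene1.png
t1952.png
t2082.png
t2212.png
t2372.png
top0.png
top1.png
top1c.png
wrist1.png
```

Call:
carry_out(
  increments=[4.9, 0, 0.3, 0.1, 0, 4.9, 0, 0.3, 0.1, 0, 4.9, 0, 0.2, 0.1, 0, 4.9, 0, 0.2, 0.1, 0, 4.9, 0, 0, 0, 0],
)

```text
clock: 24.4
eef_pos: [0.5556, -0.2311, 0.0441]
tool_rot: [0.69, 0.705, 0.115, 0.118]
ft_force: [-5.1, -0.3, 2.2]
grip_width: 0.0489
grasp_force: 2.3
```

```bash
python3 t.py
```

```text
24.4 [ 0.5556 -0.2311  0.0441] [-5.0749 -0.273   2.2136] [-0.0477  1.1927  0.0457] 0.0489274559534943 2.342555570503464
-0.07 [-0.002 -0.001 -0.   ]; -0.06 [-0.002 -0.001 -0.   ]; -0.05 [-0.002 -0.     0.12 ]; -0.04 [-0.002 -0.001  0.122]; -0.03 [-0.002 -0.     0.001]; -0.02 [-0.     0.001  0.133]; -0.01 [0.    0.121 0.133]; 0.0 [0.    0.002 0.125]; 0.01 [0.    0.008 0.029]; 0.02 [0.028 0.03  0.031]; 0.03 [0.    0.001 0.002]; 0.04 [0.    0.001 0.001]; 0.05 [0.    0.001 0.001]; 0.06 [0.    0.001 0.001]; 0.07 [0.    0.008 0.016]; 0.08 [0.012 0.016 0.017]; 0.09 [0.011 0.014 0.015]; 0.1 [0.018 0.052 0.077]; 0.11 [0.087 0.088 0.089]; 0.12 [0.074 0.089 0.093]; 0.13 [0.064 0.076 0.092]; 0.14 [0.056 0.065 0.078]; 0.15 [0.056 0.087 0.089]; 0.16 [0.087 0.089 0.092]; 
(0.02, 0.04) lips y [-0.2333 -0.2261 -0.2181 -0.2175]
(0.05, 0.08) lips y [-0.3066 -0.2562 -0.1638 -0.1533]
(0.08, 0.1) lips y [-0.2681 -0.2447 -0.121  -0.1121]
```

Call:
carry_out(
  increments=[4.9, 0, 0.2, 0.1, 0, 4.9, 0, 0.2, 0, 0, 4.9, 0, 0, 0, 0, 4.9, 0, 0, 0, 0, 4.9, 0, 0, 0, 0],
)

```text
clock: 25.08
eef_pos: [0.556, -0.2311, 0.0431]
tool_rot: [0.691, 0.705, 0.112, 0.115]
ft_force: [-13.2, -0.6, 7.2]
grip_width: 0.049
grasp_force: 6.9
```

```bash
python3 t.py; python3 - <<'E'
import cv2,glob
f=sorted(glob.glob("pics/t2*.png"))[-1]; print(f); cv2.imwrite("pics/v1.png",cv2.imread(f))
E
```

```text
25.075 [ 0.556  -0.2311  0.0431] [-13.156   -0.5597   7.2028] [-0.2104  2.8121 -0.0451] 0.04899141637007825 6.878169891424477
-0.07 [-0.002 -0.001 -0.   ]; -0.06 [-0.002 -0.001 -0.   ]; -0.05 [-0.002 -0.     0.119]; -0.04 [-0.002 -0.     0.121]; -0.03 [-0.002 -0.     0.001]; -0.02 [-0.     0.001  0.132]; -0.01 [0.    0.121 0.132]; 0.0 [0.    0.002 0.124]; 0.01 [0.    0.009 0.03 ]; 0.02 [0.028 0.03  0.031]; 0.03 [0.    0.001 0.001]; 0.04 [-0.     0.001  0.001]; 0.05 [-0.     0.001  0.001]; 0.06 [-0.     0.001  0.001]; 0.07 [0.    0.009 0.016]; 0.08 [0.011 0.016 0.017]; 0.09 [0.011 0.014 0.015]; 0.1 [0.018 0.053 0.077]; 0.11 [0.087 0.088 0.09 ]; 0.12 [0.073 0.088 0.093]; 0.13 [0.064 0.076 0.092]; 0.14 [0.056 0.064 0.078]; 0.15 [0.056 0.087 0.089]; 0.16 [0.087 0.089 0.091]; 
(0.02, 0.04) lips y [-0.2337 -0.2261 -0.2181 -0.2176]
(0.05, 0.08) lips y [-0.3064 -0.2568 -0.1644 -0.1534]
(0.08, 0.1) lips y [-0.2682 -0.2447 -0.1212 -0.1123]
pics/t2508.png
```

View pics/v1.png

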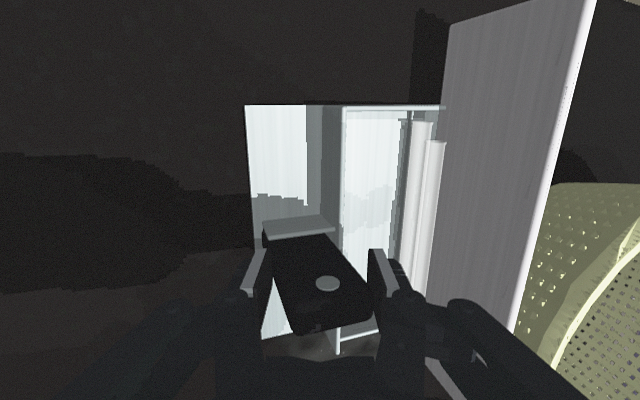

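The wrist view shows both tubes (415,200) and (432,200) on the ramp between the ridge and the stop, with the edge against the face. Now I'll close the grip and rock back.

Call:
carry_out(
  increments=[4.5, 0, -0.1, 0, 0, 4.2, 0, -0.1, 0, 0, 4.0, 0, 0, 0, 0, 3, 0, 0, 0, 0, 3, 0, 0, 0, 0],
)

```text
clock: 25.75
eef_pos: [0.5549, -0.2311, 0.0439]
tool_rot: [0.691, 0.705, 0.113, 0.116]
ft_force: [-14.8, 1.1, 16.1]
grip_width: 0.0454
grasp_force: 58.2
```

Call:
carry_out(
  increments=[3, 0, -0.3, -0.3, 0, 3, 0, -0.3, -0.3, 0, 3, 0, -0.3, -0.4, 0, 3, 0, -0.3, -0.4, 0, 3, 0, -0.3, -0.4, 0],
)

```text
clock: 26.38
eef_pos: [0.5387, -0.2312, 0.0561]
tool_rot: [0.689, 0.705, 0.116, 0.118]
ft_force: [0.7, 0.8, -2.4]
grip_width: 0.036
grasp_force: 58.4
```

```bash
python3 t.py;python3 - <<'E'
import cv2,glob
f=sorted(glob.glob("pics/t2*.png"))[-1]; print(f); cv2.imwrite("pics/v2.png",cv2.imread(f))
E
```

```text
26.375 [ 0.5387 -0.2312  0.0561] [ 0.6826  0.8268 -2.3783] [-0.0323  0.5823  0.0305] 0.03603821260911101 58.37797558866441
-0.07 [-0.002 -0.001 -0.001]; -0.06 [-0.002 -0.001 -0.   ]; -0.05 [-0.002 -0.001  0.132]; -0.04 [-0.002 -0.     0.133]; -0.03 [-0.002 -0.001 -0.   ]; -0.02 [-0.002 -0.001  0.146]; -0.01 [0.003 0.13  0.144]; 0.0 [0.006 0.008 0.132]; 0.01 [0.008 0.01  0.011]; 0.02 [0.011 0.013 0.044]; 0.03 [0.014 0.015 0.036]; 0.04 [0.017 0.018 0.019]; 0.05 [0.019 0.02  0.021]; 0.06 [0.021 0.023 0.024]; 0.07 [0.024 0.025 0.026]; 0.08 [0.027 0.038 0.045]; 0.09 [0.029 0.044 0.046]; 0.1 [0.035 0.046 0.047]; 0.11 [0.039 0.06  0.076]; 0.12 [0.042 0.066 0.079]; 0.13 [0.087 0.09  0.093]; 0.14 [0.069 0.082 0.093]; 0.15 [0.062 0.072 0.092]; 0.16 [0.055 0.062 0.073]; 
(0.02, 0.04) lips y [-0.2387 -0.2196 -0.2182 -0.2177]
(0.05, 0.08) lips y [-0.2566 -0.2244 -0.1538 -0.1526]
(0.08, 0.1) lips y [-0.1545 -0.1542 -0.1529 -0.1529]
pics/t2638.png
```

View pics/v2.png

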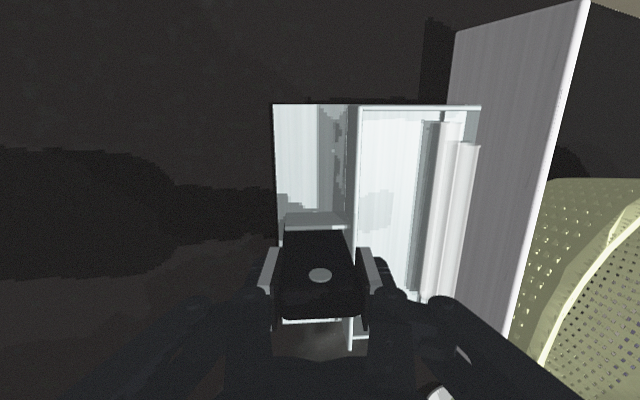

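Call:
carry_out(
  increments=[3, 0, 0, -0.2, 0, 3, 0, 0, -0.2, 0, 3, 0, 0, 0, 0, 3, 0, 0, 0, 0, 3, 0, 0, 0, 0],
)

```text
clock: 27.05
eef_pos: [0.5372, -0.2313, 0.0598]
tool_rot: [0.69, 0.705, 0.115, 0.118]
ft_force: [1.0, 0.4, -2.1]
grip_width: 0.0368
grasp_force: 58.7
```

```bash
python3 t.py
```

```text
27.05 [ 0.5372 -0.2313  0.0598] [ 0.9592  0.3738 -2.149 ] [-0.0056  0.5745 -0.0428] 0.03675832998405142 58.666521878913045
-0.07 [-0.002 -0.001 -0.   ]; -0.06 [-0.002 -0.001 -0.   ]; -0.05 [-0.002 -0.001  0.136]; -0.04 [-0.002 -0.     0.137]; -0.03 [-0.002 -0.001 -0.001]; -0.02 [-0.002 -0.001  0.149]; -0.01 [-0.001  0.133  0.148]; 0.0 [0.01  0.011 0.136]; 0.01 [0.012 0.013 0.015]; 0.02 [0.015 0.017 0.048]; 0.03 [0.017 0.027 0.036]; 0.04 [0.031 0.033 0.034]; 0.05 [0.024 0.036 0.037]; 0.06 [0.026 0.027 0.028]; 0.07 [0.027 0.029 0.03 ]; 0.08 [0.03  0.031 0.033]; 0.09 [0.032 0.036 0.037]; 0.1 [0.036 0.037 0.038]; 0.11 [0.038 0.049 0.074]; 0.12 [0.04  0.062 0.078]; 0.13 [0.087 0.089 0.093]; 0.14 [0.07  0.087 0.093]; 0.15 [0.063 0.074 0.092]; 0.16 [0.056 0.064 0.076]; 
(0.02, 0.04) lips y [-0.2393 -0.2381 -0.2184 -0.2179]
(0.05, 0.08) lips y [-0.2477 -0.2279 -0.1533 -0.1526]
(0.08, 0.1) lips y [-0.1554 -0.1553 -0.1527 -0.1526]
```

```bash
python3 - <<'E'
from plan import *
plan([((.52,-.231,.12),0,3),((.46,-.231,.20),0,3),((.43,.12,.21),0,3),((.505,.248,.15),0,3),((.511,.248,.075),0,3)],step=.038)
E
```

```text
[3, 0.0, 0.2, -3.1, 0.0, 3, 0.0, 0.1, -3.1, 0.0, 3, 0.0, -1.0, -3.2, 0.0, 3, 0.0, -1.0, -3.2, 0.0, 3, 0.1, -1.0, -3.2, 0.0]
[3, 3.5, -0.2, -0.2, 0.0, 3, 3.5, -0.2, -0.2, 0.0, 3, 3.5, -0.2, -0.2, 0.0, 3, 3.5, -0.2, -0.2, 0.0, 3, 3.5, -0.2, -0.2, 0.0]
[3, 3.5, -0.2, -0.2, 0.0, 3, 3.5, -0.1, -0.2, 0.0, 3, 3.5, -0.2, -0.2, 0.0, 3, 3.6, -0.1, -0.2, 0.0, 3, 3.5, -0.2, -0.1, 0.0]
[3, 2.5, 1.1, 1.6, 0.0, 3, 2.6, 1.1, 1.6, 0.0, 3, 2.5, 1.1, 1.6, 0.0, 3, 2.6, 1.1, 1.7, 0.0, 3, 2.5, 1.1, 1.6, 0.0]
[3, 0.0, -1.0, 3.6, 0.0, 3, 0.1, -0.9, 3.7, 0.0, 3, 0, 0, 0, 0, 3, 0, 0, 0, 0, 3, 0, 0, 0, 0]
end [0.511  0.2484 0.0749] [[0.945, 0.326], [0.023, -0.001], [0.325, -0.946]]
```

Call:
carry_out(
  increments=[3, 0, 0.2, -2.5, 0, 3, 0, 0.1, -3.1, 0, 3, 0, -1, -3.2, 0, 3, 0, -1, -3.2, 0, 3, 0.1, -1, -3.2, 0],
)

```text
clock: 27.72
eef_pos: [0.4614, -0.2308, 0.1957]
tool_rot: [0.69, 0.705, 0.115, 0.118]
ft_force: [1.0, -0.2, -3.3]
grip_width: 0.0357
grasp_force: 59.3
```

Call:
carry_out(
  increments=[3, 2.5, -0.2, -0.6, 0, 3, 3.5, -0.2, -0.4, 0, 3, 3.5, -0.2, -0.2, 0, 3, 3.5, -0.2, -0.2, 0, 3, 3.5, -0.2, -0.2, 0],
)

```text
clock: 28.35
eef_pos: [0.4436, -0.065, 0.2056]
tool_rot: [0.69, 0.705, 0.115, 0.118]
ft_force: [1.0, 0.2, -2.7]
grip_width: 0.0356
grasp_force: 59.4
```

Call:
carry_out(
  increments=[3, 3.5, -0.2, -0.2, 0, 3, 3.5, -0.1, -0.2, 0, 3, 3.5, -0.2, -0.2, 0, 3, 3.6, -0.1, -0.2, 0, 3, 3.5, -0.2, -0.1, 0],
)

```text
clock: 28.98
eef_pos: [0.4295, 0.1111, 0.2103]
tool_rot: [0.689, 0.705, 0.116, 0.118]
ft_force: [0.7, -0.7, -2.7]
grip_width: 0.0357
grasp_force: 59.4
```

```bash
python3 t.py; python3 - <<'E'
from plan import *
plan([((.505,.248,.14),0,3),((.511,.248,.072),0,3)],step=.036)
E
```

```text
28.975 [0.4295 0.1111 0.2103] [ 0.7053 -0.7303 -2.714 ] [-0.0225  0.5426  0.0071] 0.0357110472659055 59.440842918120325
-0.07 [-0.002 -0.001 -0.   ]; -0.06 [-0.002 -0.001 -0.   ]; -0.05 [-0.002  0.272  0.288]; -0.04 [-0.002  0.273  0.289]; -0.03 [-0.002 -0.001 -0.   ]; -0.02 [-0.002  0.289  0.3  ]; -0.01 [-0.001  0.282  0.298]; 0.0 [-0.001  0.159  0.283]; 0.01 [-0.002  0.162  0.164]; 0.02 [-0.001  0.166  0.198]; 0.03 [0.168 0.171 0.198]; 0.04 [0.183 0.185 0.185]; 0.05 [0.175 0.186 0.189]; 0.06 [0.177 0.179 0.188]; 0.07 [0.179 0.181 0.182]; 0.08 [0.182 0.183 0.185]; 0.09 [0.185 0.189 0.19 ]; 0.1 [0.19  0.191 0.192]; 0.11 [0.191 0.192 0.193]; 
(0.02, 0.04) lips y [0.1028 0.1037 0.1238 0.1243]
(0.05, 0.08) lips y [0.0952 0.1317 0.1891 0.1895]
(0.08, 0.1) lips y [0.187  0.1872 0.1897 0.1899]
[3, 2.6, 1.0, 1.8, 0.0, 3, 2.6, 1.1, 1.8, 0.0, 3, 2.6, 1.0, 1.9, 0.0, 3, 2.7, 1.1, 1.8, 0.0, 3, 2.6, 1.0, 1.9, 0.0]
[3, 0.0, -0.8, 3.3, 0.0, 3, 0.0, -0.8, 3.3, 0.0, 3, 0, 0, 0, 0, 3, 0, 0, 0, 0, 3, 0, 0, 0, 0]
end [0.5114 0.2475 0.0722] [[0.945, 0.326], [0.026, 0.006], [0.326, -0.945]]
```

Call:
carry_out(
  increments=[3, 2.6, 1, 1.8, 0, 3, 2.6, 1.1, 1.8, 0, 3, 2.6, 1, 1.9, 0, 3, 2.7, 1.1, 1.8, 0, 3, 2.6, 1, 1.9, 0],
)

```text
clock: 29.65
eef_pos: [0.5066, 0.2428, 0.1384]
tool_rot: [0.689, 0.705, 0.115, 0.118]
ft_force: [0.6, -0.2, -2.5]
grip_width: 0.0353
grasp_force: 59.8
```

Call:
carry_out(
  increments=[3, 0, -0.8, 3.3, 0, 3, 0, -0.8, 3.3, 0, 3, 0, -0.3, 0.6, 0, 3, 0, -0.2, 0.5, 0, 3, 0, 0, 0, 0],
)

```text
clock: 30.28
eef_pos: [0.512, 0.2416, 0.0603]
tool_rot: [0.69, 0.705, 0.116, 0.118]
ft_force: [0.7, 0.1, -2.7]
grip_width: 0.0353
grasp_force: 60.1
```

```bash
python3 t.py
```

```text
30.275 [0.512  0.2416 0.0603] [ 0.6928  0.0814 -2.6624] [ 0.0016  0.5415 -0.0621] 0.03526323388653054 60.10776403883938
-0.07 [-0.002 -0.001 -0.   ]; -0.06 [-0.002 -0.001 -0.   ]; -0.05 [-0.001  0.019  0.137]; -0.04 [0.002 0.004 0.138]; -0.03 [0.002 0.003 0.004]; -0.02 [0.002 0.003 0.15 ]; -0.01 [0.003 0.134 0.148]; 0.0 [0.009 0.011 0.135]; 0.01 [0.012 0.013 0.014]; 0.02 [0.015 0.016 0.048]; 0.03 [0.018 0.021 0.048]; 0.04 [0.034 0.035 0.036]; 0.05 [0.026 0.038 0.04 ]; 0.06 [0.028 0.03  0.039]; 0.07 [0.029 0.031 0.033]; 0.08 [0.032 0.034 0.035]; 0.09 [0.035 0.039 0.041]; 0.1 [0.04  0.041 0.042]; 0.11 [0.042 0.043 0.043]; 0.15 [0.006 0.012 0.017]; 0.16 [0.003 0.012 0.018]; 
(0.02, 0.04) lips y [0.2334 0.2343 0.2544 0.2548]
(0.05, 0.08) lips y [0.2581 0.3027 0.3201 0.3205]
(0.08, 0.1) lips y [0.3181 0.3182 0.3207 0.3209]
```

Call:
carry_out(
  increments=[3, 0, -0.1, 0.3, 0, 3, 0, 0, 0.1, 0, 3, 0, 0, 0, 0, 3.7, 0, 0.15, 0.15, 0, 3.8, 0, 0.15, 0.15, 0],
)

```text
clock: 30.95
eef_pos: [0.5177, 0.2427, 0.0569]
tool_rot: [0.689, 0.705, 0.118, 0.119]
ft_force: [-7.4, -1.4, 17.8]
grip_width: 0.0378
grasp_force: 17.1
```

Call:
carry_out(
  increments=[3.9, 0, 0.2, 0.15, 0, 4.1, 0, 0.2, 0.2, 0, 4.2, 0, 0.2, 0.2, 0, 4.4, 0, 0.2, 0.2, 0, 4.5, 0, 0.2, 0.2, 0],
)

```text
clock: 31.58
eef_pos: [0.5298, 0.2427, 0.0501]
tool_rot: [0.689, 0.705, 0.118, 0.119]
ft_force: [-6.1, -0.3, 16.6]
grip_width: 0.045
grasp_force: 17.6
```

Call:
carry_out(
  increments=[4.6, 0, 0.2, 0.1, 0, 4.7, 0, 0, 0, 0, 4.8, 0, 0, 0, 0, 4.9, 0, 0, 0, 0, 5.0, 0, 0, 0, 0],
)

```text
clock: 32.2
eef_pos: [0.5307, 0.2416, 0.0474]
tool_rot: [0.69, 0.705, 0.115, 0.118]
ft_force: [1.1, 1.2, 2.7]
grip_width: 0.05
grasp_force: 0.9
```

```bash
python3 t.py
```

```text
32.2 [0.5307 0.2416 0.0474] [1.053  1.1555 2.6833] [ 0.1472 -0.0963  0.0316] 0.049976513580150254 0.933348024263978
-0.07 [0.002 0.014 0.019]; -0.06 [0.002 0.003 0.004]; -0.05 [0.002 0.004 0.123]; -0.04 [0.002 0.003 0.125]; -0.03 [0.002 0.003 0.005]; -0.02 [0.004 0.005 0.136]; -0.01 [0.004 0.124 0.136]; 0.0 [0.004 0.006 0.128]; 0.01 [0.004 0.007 0.031]; 0.02 [0.011 0.033 0.035]; 0.03 [0.012 0.016 0.018]; 0.04 [0.006 0.017 0.018]; 0.05 [0.004 0.005 0.005]; 0.06 [0.004 0.005 0.005]; 0.07 [0.004 0.005 0.007]; 0.08 [0.006 0.007 0.008]; 0.09 [0.005 0.005 0.006]; 0.1 [0.002 0.003 0.005]; 0.11 [0.002 0.003 0.003]; 0.12 [0.002 0.003 0.003]; 0.13 [0.002 0.003 0.003]; 0.14 [0.003 0.011 0.018]; 
(0.02, 0.04) lips y [0.2343 0.2459 0.2545 0.2552]
(0.05, 0.08) lips y [0.1334 0.1362 0.3431 0.3442]
(0.08, 0.1) lips y [0.318  0.3198 0.3426 0.3433]
```

Call:
carry_out(
  increments=[5.5, 0, 0, 0, 0, 6.2, 0, 0, 0, 0, 7, 0, 0, 0, 0, 7, 0, 0, -1.5, 0, 7, 0, 0, -3, 0],
)

```text
clock: 32.88
eef_pos: [0.5145, 0.241, 0.0896]
tool_rot: [0.69, 0.705, 0.114, 0.118]
ft_force: [0.3, 0.6, 0.3]
grip_width: 0.07
grasp_force: 0.0
```

Call:
carry_out(
  increments=[7, 0, 0, -4, 0, 7, 0, 0, -4, 0, 7, 0, 0, -4, 0, 7, 0, 0, -4, 0, 7, 0, 0, 0, 0],
)

```text
clock: 33.5
eef_pos: [0.4646, 0.2429, 0.2463]
tool_rot: [0.689, 0.705, 0.12, 0.119]
ft_force: [0.8, -0.3, 0.4]
grip_width: 0.07
grasp_force: 0.0
```

```bash
python3 s.py; python3 - <<'E'
from h import *
c=cam("wrist"); cv2.imwrite("pics/end.png",c["pixels"])
E
```

```text
33.5 [ 0.5865  0.0612 -0.2265  0.995  -0.1816  2.1084] [0.4646 0.2429 0.2463] [ 0.7828 -0.3157  0.3996]
[[-0.0219  0.9428  0.3327]
 [ 0.9998  0.0218  0.0043]
 [-0.0032  0.3327 -0.943 ]]
```

View pics/end.png

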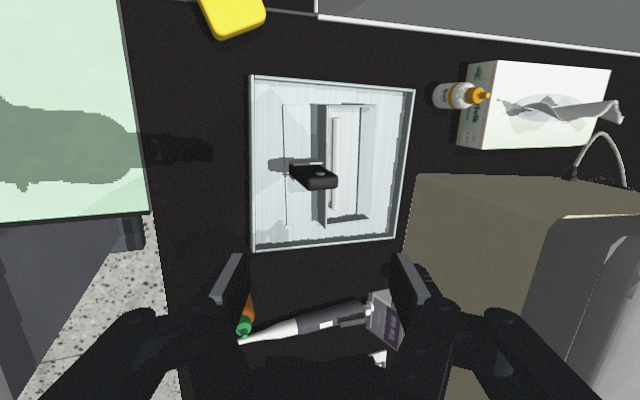

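```bash
python3 - <<'E'
from h import *
np.set_printoptions(precision=4,suppress=True)
for n in ("wrist","top","scene"):
    c=cam(n); P=cloud(c); print(n)
    for k in ["tube_a","tube_a_mid","scoop_handle","scoop_edge"]: print(k,[(np.round(w(c,r["xyz"]),3).tolist(),round(r["p"],2)) for r in bot.place_of(c,k)[:4]])
    print([ (np.median(P[r["mask"]],0).round(3).tolist(),int(r["mask"].sum()),round(r["p"],2)) for r in bot.regions_of(c,"tube_a")[:4]])
    for y in (.18,.20,.215,.27,.285,.30):
        k=P[(abs(P[...,1]-y)<.004)&(P[...,0]>.54)&(P[...,0]<.64)&(P[...,2]<.05)]; k=k[np.argsort(k[:,0])]
        print(y,[(round(x,3),round(float(np.median(k[abs(k[:,0]-x)<.0025][:,2])),3)) for x in np.arange(.545,.60,.005) if (abs(k[:,0]-x)<.0025).sum()>1])
    q=P[(P[...,0]>.54)&(P[...,0]<.645)&(P[...,1]>-.33)&(P[...,1]<-.13)&(P[...,2]>.006)&(P[...,2]<.03)]; print("left at stop:",len(q))
E
```

```text
wrist
tube_a [([0.551, 0.32, 0.012], 0.77), ([0.567, 0.305, 0.012], 0.71)]
tube_a_mid [([0.575, 0.24, 0.013], 0.73)]
scoop_handle [([0.524, 0.239, 0.09], 0.61), ([0.571, 0.305, 0.011], 0.58), ([0.555, 0.253, 0.015], 0.27)]
scoop_edge [([0.628, 0.244, 0.005], 0.93)]
[([0.558, 0.271, 0.017], 289, 0.73), ([0.568, 0.256, 0.017], 740, 0.58)]
0.18 [(np.float64(0.545), 0.005), (np.float64(0.55), 0.023), (np.float64(0.56), 0.005), (np.float64(0.565), 0.005), (np.float64(0.57), 0.005), (np.float64(0.575), 0.01), (np.float64(0.58), 0.005), (np.float64(0.585), 0.005), (np.float64(0.59), 0.005), (np.float64(0.595), 0.005)]
0.2 [(np.float64(0.545), 0.013), (np.float64(0.55), 0.034), (np.float64(0.56), 0.017), (np.float64(0.565), 0.013), (np.float64(0.57), 0.018), (np.float64(0.575), 0.017), (np.float64(0.58), 0.005), (np.float64(0.585), 0.005), (np.float64(0.59), 0.005), (np.float64(0.595), 0.005)]
0.215 [(np.float64(0.545), 0.029), (np.float64(0.55), 0.034), (np.float64(0.56), 0.017), (np.float64(0.565), 0.015), (np.float64(0.57), 0.018), (np.float64(0.575), 0.017), (np.float64(0.58), 0.005), (n
[... 2658 characters left out ...]
, 0.86), ([0.331, 0.574, 0.084], 0.86), ([0.581, 0.241, 0.004], 0.43)]
scoop_edge [([0.342, 0.67, -0.002], 0.94), ([0.629, 0.243, 0.003], 0.61)]
[([0.654, -0.22, 0.042], 1187, 0.46)]
0.18 [(np.float64(0.545), 0.018), (np.float64(0.55), 0.021), (np.float64(0.595), 0.005)]
0.2 [(np.float64(0.545), 0.018), (np.float64(0.55), 0.024)]
0.215 [(np.float64(0.545), 0.018), (np.float64(0.55), 0.021)]
0.27 [(np.float64(0.545), 0.02), (np.float64(0.55), 0.017), (np.float64(0.595), 0.005)]
0.285 [(np.float64(0.545), 0.024), (np.float64(0.55), 0.019), (np.float64(0.59), 0.006)]
0.3 [(np.float64(0.545), 0.02), (np.float64(0.55), 0.018), (np.float64(0.59), 0.006), (np.float64(0.595), 0.005)]
left at stop: 0
```

Two tube crowns, at x≈0.558 and 0.571, lie side by side in the trough. The scoop is flat in the tray and released, and nothing is left at the stop.

```bash
python3 -c "
from workcell import bot
print(bot.job_done())"
```

```text
the job is handed in; nothing more can be done
None
```

The job is handed in at about 34 s of robot time: the scoop is flat in the tray and released, with both tubes in its trough; no verdict came back. I gripped the handle across its 36 mm faces with the gripper leaning, because the interface has no tilt command.

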